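# Repack the cleaning kit in layers

### The job

Someone has shoved the scraper into the brush's slot of the open cleaning-kit case. Lift the scraper out and lay it flat on the bare bench, put the scrubbing brush down into its slot, bristles down, then lay the scraper over the brush in its own seat, blade at the wide end, fully down and level. Set things down rather than dropping them, and leave the ring cutter, the spice jar and the tape roll where they are.

Things in the scene. Friction and masses are not known exactly. Their poses are not given: they have to be found in the camera images.
- kit_case: Open cleaning-kit case, fixed to the bench: aluminium shell, dark grey insert, 206 x 138 x 48 mm high. Origin at the centre of its underside; z up, x along the scraper's seat to its wide (blade) end, y along the brush's slot. Corner blocks 48 mm high hold spare blades and keys, which stay.
- slot_floor (a point): Centre of the brush's slot on its floor, 5 mm above the bench; axes as the case. Slot 40 mm wide (x), 94 mm long (y); past each end a scoop 40 mm wide, 30 mm above the bench, runs out through the case's side. Finger room beside the slot: x 20 to 62 mm either side, y -20 to 20 mm, floor 10 mm above the bench.
- seat (a point): Centre of the scraper's seat, over the slot, 30 mm above the bench; axes as the case. It is two ledges at this height, x 62 to 94 mm either side, between walls 18 mm higher, closed at 94 mm: channel 40 mm wide at the blade end (+x), 30 mm at the handle end (-x). Seated, the scraper's underside is at this height. Between the ledges, fingers have room in slot and scoops.
- scraper_mid (a point): Scraper 180 mm long, 0.11 to 0.23 kg: wooden handle 105 x 24 x 18 mm, steel neck, blade 62 x 34 x 3 mm level with the underside. Point: half-way along, 9 mm above the underside; x to the blade tip, z out of the top; wood from x -90 to 15 mm. At first the blade is in the slot (case -y) and the handle slopes up 15 degrees, its last 60 mm clear of the case past its +y side, with room for fingers.
- scraper_tip (a point): Middle of the scraper's blade edge, at its underside, 90 mm ahead of its middle; same axes.
- brush_mid (a point): Scrubbing brush, green plastic back, bristles down, 85 x 30 x 22 mm high, 0.05 to 0.1 kg; a rigid oval block, the same either way round. Point: its centre, 11 mm above its underside; y along its length, z up. In its slot this point is 16 mm above the bench.
- ring_cutter: Bystander: pastry ring cutter, bare tinned ring 65 mm across and 42 mm tall. Origin under its centre.
- spice_jar: Bystander: square spice jar with a screw cap, 45 x 44 x 100 mm, standing. Origin under its centre.
- tape_roll: Bystander: roll of dark tape lying flat, 53 mm across, 19 mm high. Origin under its centre.
There are look-alikes about, which are no part of the job. Of the things that look like the part that bears brush_mid, take the one that is farthest from the robot's base at the start.

How it is judged:
By the outcome, as a careful person would: the job done as asked, in the order asked, and still so for the second after the job is handed in, with the robot touching nothing.
It also fails if it takes over 72 s, if anything falls off the work surface, if the arm or the gripper's body presses on something with over 40 N, if the wrist force passes 120 N, or if a joint passes its speed limit or range.

### The arm

A 6-joint arm with a two-finger parallel gripper is mounted at the origin on a cart in front of the work surface, level with it; the furniture and walls round the work are solid. World frame = base frame: x ahead of the robot, y to its left, z up, the work surface at z = 0. Lengths are in mm, angles in rad, forces in N, time in s.
With the tool pointing down it reaches from about 350 to 775 mm from the base axis. Payload 7.3 kg.
Tool frame: the origin (TCP) lies at the very end of the fingers, on their centre line; the grasp point (between the pads) lies 19 mm behind it; z points along the fingers, x is the direction in which the jaws open and shut, and the axes are right-handed (so a half turn about z gives the same grasp; the last joint's range is limited). The gripper opens to 92 mm and grips with 3 to 60 N. Pads are 19 mm wide; open, the fingers measure 130 mm over their backs; the gripper's body (75 mm by 190 mm) begins 47 mm behind the grasp point.
Start: joints at [-1.494, 0.342, 1.524, -0, 1.275, -0.146], TCP at [116.026, -512.038, 226.741] pointing down, gripper open.
Joint ranges: [-2.53, 2.53], [-0.77, 2.02], [0.04, 2.7], [-1, 4.14], [0.28, 2.66], [-3.11, 3.11]. Speed limits (rad/s): [2.57, 2.57, 3.14, 3.14, 3.14, 3.14].

### API

Orientations are given as [roll, pitch, yaw] about the fixed x, y, z axes, in that order (R = Rz(yaw) Ry(pitch) Rx(roll)).
In Python, from plant import bot, capture, camera_params gives the robot as it stands.
- The arm moves only by the shell command python3 -m jog 'ROWS' [OPENING]. ROWS is a JSON object of lists of equal length, an entry for each row: "xyz": the shift along the world's x, y, z as a fraction of full scale, a list of three; "angular": the turn, a rotation vector about the world's x, y, z as a fraction of full scale, a list of three. In form: {"xyz": [[x, y, z], ...], "angular": [[wx, wy, wz], ...]}. A call has 1 to 10 rows; each row shifts and turns the pose as measured when the row begins; what a row does not reach is not made up. Full scale, the value 1, is 2 cm for a shift and 6 degrees for a turn. A row lasts 1/10 s, in which the tool goes at most 50 mm and 8.59 degrees, less where a joint would pass 70% of its speed; a pose out of reach is approached as far as the arm can. A call with a number of a shift or a turn outside -1 to 1 is refused whole. A call with a gripper value outside its range is refused whole. OPENING is the closure, from -1 (fully open) to 1 (shut), set as the call begins (- or left out, the last holds). The fingers move at their own pace and stop on an object; the grip force is fixed at half the most. Time passes only in rows, so rows that do not move let the fingers close. It gives the time, the measured TCP pose, the force and the opening at its end, in the units of the state.
- bot.get_obs(): the state, without advancing time (a new reading comes with each control period).
- capture(name): name is "scene" or "side" or "wrist"; returns the picture (480x640x3 uint8, red, green, blue); there is no depth.
- camera_params(name): a dict with "fx", "fy", "cx", "cy" (pixels), "rvec" (rotation vector, rad) and "tvec" (3), from world to camera coordinates, as OpenCV has them. Camera axes: x right, y down, z forward; pixel columns grow to the right and rows downward; lengths in mm; the calibration is good to about 2 mm. A picture is of the moment at which its call begins: read the wrist's pose just before it. camera_params takes no time and is no camera call; for the wrist camera it gives the pose at the moment of the call.
- bot.close_job(): hands the job in, once; it reports no verdict.
The state is a dict: "time": time; "joint_positions": joint angles; "dq": joint speeds; "tau": joint torques, N m; "tool_pos": TCP position; "tcp_rot": TCP orientation; "contact_force": force on the tool from outside, world axes, zero at the start; "moment": the same for the moment, N m; "grip_width": finger opening in mm.
Only numpy, scipy, OpenCV 4.12 (cv2) and the standard library are available. Lean on these libraries where they do the work, as an engineer would, in place of code of your own. Each camera call takes 0.05 s, during which the arm holds its last target.

## Working session

There is one attempt and no reset: what is moved stays moved. The work goes in short steps, Python scripts to look and compute and a shell command to move; the robot and the scene stay as the last step left them, time stands still between calls to the robot, and variables do not carry over. Pictures are saved under pics/ and viewed, and the job is handed in when it is done.

```bash
ls; mkdir -p pics; python3 - <<'E'
from plant import bot, capture, camera_params
import cv2
for n in ("scene","side","wrist"):
    print(n,camera_params(n)); cv2.imwrite(f"pics/{n}0.png",capture(n)[:,:,::-1])
print(bot.get_obs())
E
```

```text
pics
scene {'fx': 490.29477451088286, 'fy': 490.29477451088286, 'cx': 316.56173964344157, 'cy': 239.12412391655917, 'rvec': array([ 0.85629382, -2.41180863,  1.22482931]), 'tvec': array([433.51934332, 238.14411127, 875.39931101])}
side {'fx': 460.8978448507717, 'fy': 460.8978448507717, 'cx': 321.0201279278675, 'cy': 233.64782842752973, 'rvec': array([ 1.98002594, -0.4440735 ,  0.27221345]), 'tvec': array([-480.0622033 ,  175.29216306,  719.51589437])}
wrist {'fx': 353.037692762828, 'fy': 353.037692762828, 'cx': 315.2400403365838, 'cy': 238.69837840637533, 'rvec': array([-2.26555336,  1.80994209,  0.27275499]), 'tvec': array([-523.29306145,  -36.21018066,  393.75483118])}
{'time': 0.15, 'joint_positions': array([-1.49400062e+00,  3.42533274e-01,  1.52476637e+00,  4.40686612e-06,
        1.27536060e+00, -1.45989786e-01]), 'dq': array([-0.00092566, -0.00185363, -0.00425532,  0.00022956,  0.00204207,
        0.00116457]), 'tau': array([ 1.57818828e-03, -4.31469154e+01, -2.44352621e+01,  7.18333013e-02,
        5.37356758e-02, -8.71588804e-05]), 'tool_pos': array([ 116.00389867, -511.73789287,  226.23076134]), 'tcp_rot': array([-3.14143318e+00,  1.05562559e-03, -1.34801204e+00]), 'contact_force': array([-0.01518574, -0.42121963,  0.03811565]), 'moment': array([-0.04071061,  0.03721244, -0.01536168]), 'grip_width': 92.08675192252944}
```

View pics/scene0.png

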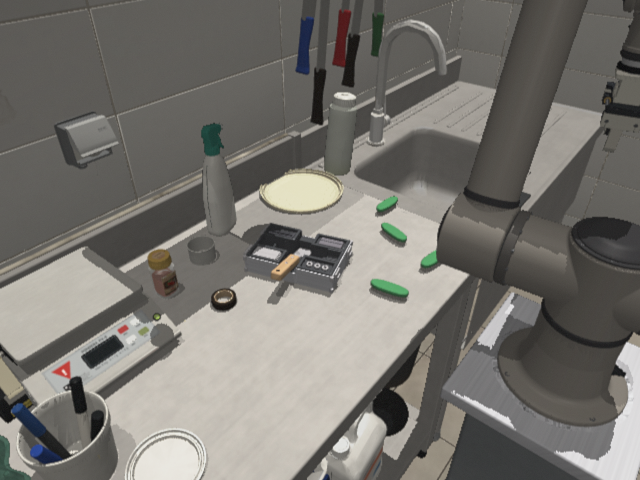

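View pics/side0.png

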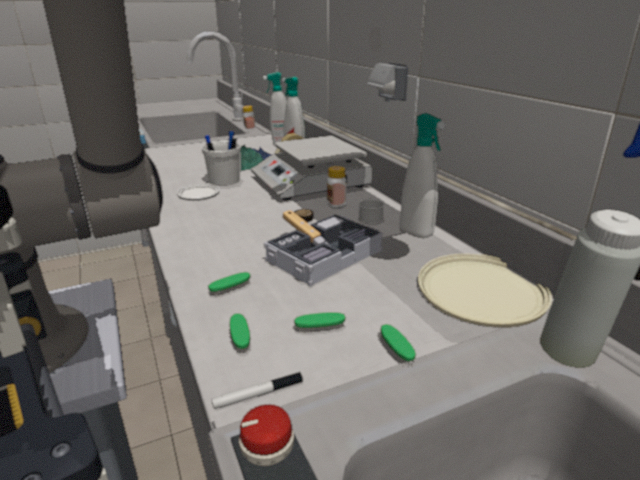

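View pics/wrist0.png

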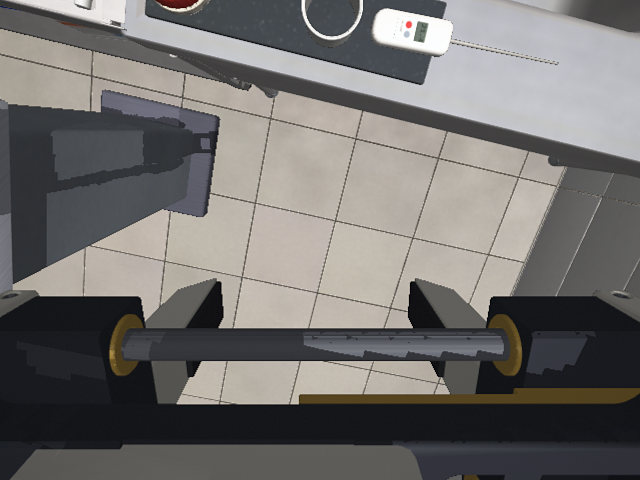

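Four brush look-alikes. In the scene view they are at (388,288), (430,260), (393,233) and (387,204). In the side view they are at (230,282), (240,330), (320,321) and (397,342). I'll measure their distances from the base.

```bash
cat > h.py <<'E'
from plant import bot, capture, camera_params
import cv2, numpy as np
def P(n,c=None):
    c=c or camera_params(n); R=cv2.Rodrigues(c['rvec'])[0]; K=np.array([[c['fx'],0,c['cx']],[0,c['fy'],c['cy']],[0,0,1]])
    return K,R,np.array(c['tvec'])
def px(n,u,v,z,c=None):
    K,R,t=P(n,c); o=-R.T@t; d=R.T@np.linalg.inv(K)@[u,v,1]
    return o+d*(z-o[2])/d[2]
def proj(n,p,c=None):
    K,R,t=P(n,c); q=K@(R@np.array(p,float)+t); return q[:2]/q[2]
def tri(n1,uv1,n2,uv2):
    A=[];
    for n,uv in((n1,uv1),(n2,uv2)):
        K,R,t=P(n); M=K@np.c_[R,t]; A.append(M)
    X=cv2.triangulatePoints(A[0],A[1],np.array(uv1,float).reshape(2,1),np.array(uv2,float).reshape(2,1)); return (X[:3]/X[3]).ravel()
E
python3 - <<'E'
from h import *
for n,l in(("scene",[(388,288),(430,260),(393,233),(387,204),(223,299),(202,250),(163,275)]),("side",[(230,282),(240,330),(320,321),(397,342)])):
    for u,v in l:
        p=px(n,u,v,15); print(n,u,v,p.round(0),np.hypot(*p[:2]).round(0))
s=capture("scene")[:,:,::-1]; cv2.imwrite("pics/sc1.png",cv2.resize(s[190:320,190:350],(800,650))[:600]); 
cv2.imwrite("pics/sc2.png",cv2.resize(s[180:310,350:480],(600,600)))
d=capture("side")[:,:,::-1]; cv2.imwrite("pics/sd1.png",cv2.resize(d[190:290,250:400],(800,533)));cv2.imwrite("pics/sd2.png",cv2.resize(d[260:370,200:430],(800,383)))
E
```

```text
scene 388 288 [351.  17.  15.] 351.0
scene 430 260 [ 328. -124.   15.] 351.0
scene 393 233 [ 449. -161.   15.] 477.0
scene 387 204 [ 533. -265.   15.] 595.0
scene 223 299 [596. 259.  15.] 650.0
scene 202 250 [758. 177.  15.] 779.0
scene 163 275 [754. 290.  15.] 808.0
side 230 282 [350.  15.  15.] 350.0
side 240 330 [ 327. -133.   15.] 353.0
side 320 321 [ 451. -166.   15.] 480.0
side 397 342 [ 534. -264.   15.] 596.0
```

View pics/sc1.png

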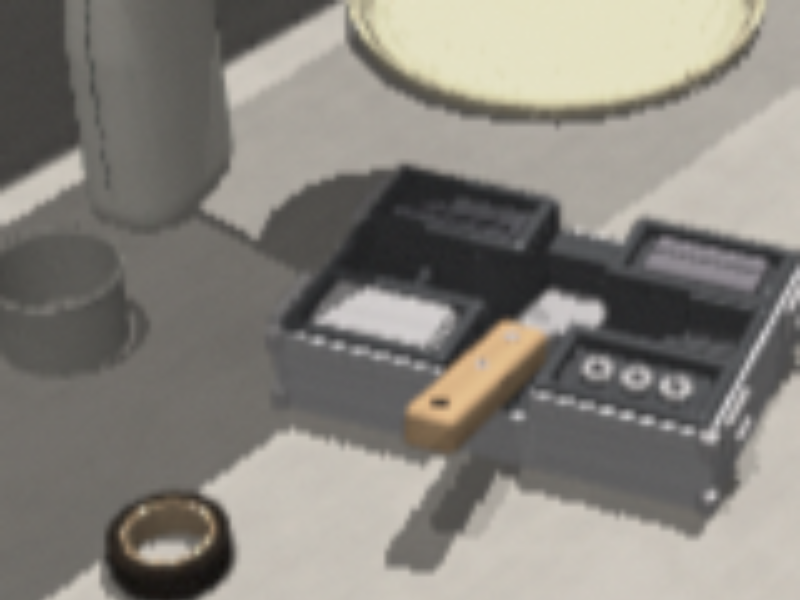

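View pics/sd1.png

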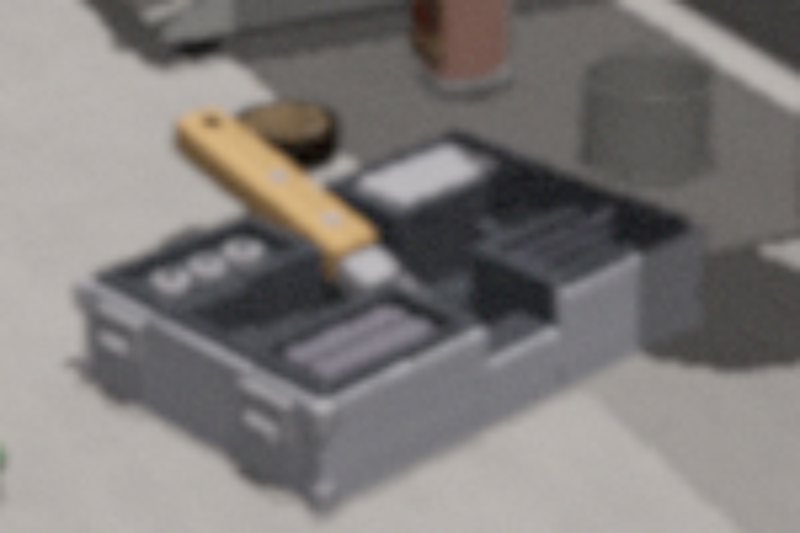

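View pics/sd2.png

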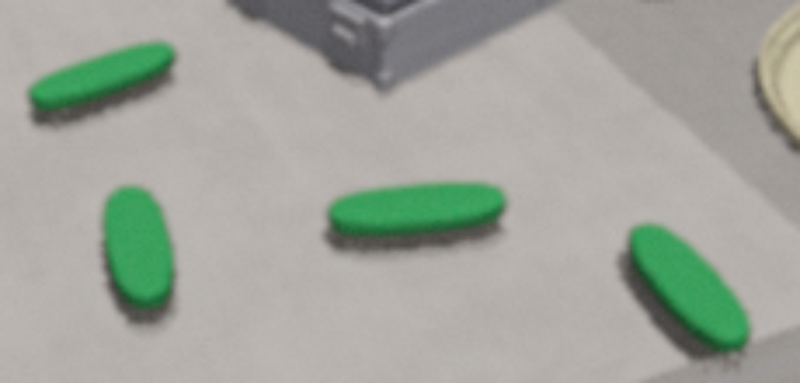

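View pics/sc2.png

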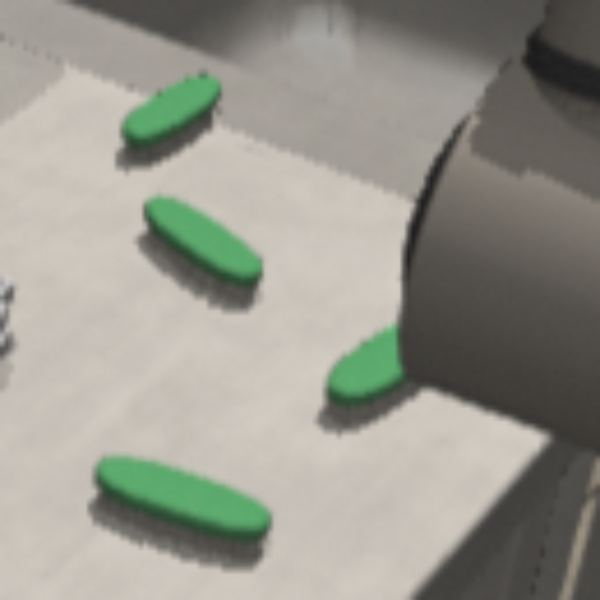

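The side crop confirms that the farthest brush is the one at side (397,342) / scene (387,204), about 595 mm from the base. Next I'll fit the case pose and check the obstacles and the wrist camera offset.

```bash
cat > fit.py <<'E'
from h import *
from scipy.optimize import least_squares
cor={'W':(103,69),'F':(103,-69),'R':(-103,-69),'N':(-103,69)}
obs=[('scene','W',(245,256.5)),('scene','F',(271,223.6)),('scene','R',(352,239)),('scene','N',(333.5,277)),
('side','N',(265,244.4)),('side','R',(311,265)),('side','F',(379.4,231.6)),('side','W',(335.3,215.3))]
def w(p,l): 
    c,s=np.cos(p[2]),np.sin(p[2]); return np.array([p[0]+c*l[0]-s*l[1],p[1]+s*l[0]+c*l[1],l[2]])
def f(p): return np.concatenate([proj(n,w(p,cor[k]+(48,)))-uv for n,k,uv in obs])
if __name__=="__main__":
    for n,k,uv in obs: print(n,k,px(n,*uv,48).round(0))
    r=least_squares(f,[580,90,0.1],x_scale=[100,100,.1]); print(r.x,np.degrees(r.x[2]),r.fun.round(1))
    for nm,a,b in(("handle end",(190+410/5,190+415/5),(250+195/5.333,190+120/5.333)),("hole",(190+440/5,190+402/5),(250+212/5.333,190+122/5.333)),("wood front top mid",(190+525/5,190+330/5),(250+350/5.333,190+240/5.333))):
        print(nm,tri("scene",a,"side",b).round(0))
    R=P("wrist"); print("wristcam",-R[1].T@R[2],"axes",R[1].round(2).tolist())
    for uv in((388,204),): pass
    for nm,n,uv in(("bottle","scene",(338,170)),("faucet","scene",(378,142)),("spray","scene",(222,232)),("spr","side",(418,232)),("bottle","side",(600,350))): print(nm,px(n,*uv,0).round(0))
E
python3 fit.py
```

```text
scene W [630. 159.  48.]
scene F [674.  31.  48.]
scene R [487. -40.  48.]
scene N [439.  92.  48.]
side N [440.  71.  48.]
side R [489. -45.  48.]
side F [678.  23.  48.]
side W [633. 141.  48.]
[5.61404408e+02 5.54719104e+01 3.44144950e-01] 19.718053169742188 [-0.3 -1.7 -0.8 -2.2  0.7 -0.9  0.9 -2.  -1.6 -3.  -0.8 -0.   1.1 -0.7
 -1.8 -2.3]
handle end [530. 177.  63.]
hole [529. 162.  65.]
wood front top mid [555.  81.  40.]
wristcam [ 193.74756295 -493.85948575  386.08448753] axes [[0.22, -0.98, -0.0], [-0.93, -0.21, 0.29], [-0.28, -0.06, -0.96]]
bottle [ 765. -357.    0.]
faucet [ 780. -600.   -0.]
spray [794.  86.   0.]
spr [814.  67.   0.]
bottle [ 814. -398.    0.]
```

```bash
R='[0.95,0.95,0.2]'; python3 -m jog '{"xyz":[[0.95,0.95,0.2],[0.95,0.95,0.2],[0.95,0.95,0.2],[0.95,0.95,0.2],[0.95,0.95,0.2],[0.95,0.95,0.2],[0.95,0.95,0.2],[0.95,0.95,0.2],[0.95,0.95,0.2],[0.95,0.95,0.2]],"angular":[[0,0,0.7],[0,0,0.7],[0,0,0.7],[0,0,0.7],[0,0,0.7],[0,0,0.7],[0,0,0.7],[0,0,0.7],[0,0,0.7],[0,0,0.7]]}'
```

```text
time: 1.25
tool_pos: [309.4, -315.3, 265.9]
tcp_rot: [-3.141, 0.003, -0.593]
contact_force: [0.6, 0.1, -0.4]
grip_width: 91.9
```

```bash
python3 -m jog '{"xyz":[[0.95,0.95,0.1],[0.95,0.95,0.1],[0.95,0.95,0.1],[0.95,0.95,0.1],[0.95,0.95,0.1],[0.95,0.95,0.1],[0.95,0.95,0.1],[0.95,0.95,0.1],[0.95,0.95,0.1],[0.95,0.95,0.1]],"angular":[[0,0,0.7],[0,0,0.7],[0,0,0.7],[0,0,0.7],[0,0,0.7],[0,0,0.7],[0,0,0.7],[0,0,0.7],[0,0,0.7],[0,0,0.7]]}'
python3 -m jog '{"xyz":[[0.95,0.95,0],[0.95,0.95,0],[0.9,0.9,0],[0,0,0]],"angular":[[0,0,0.7],[0,0,0.7],[0,0,0.6],[0,0,0]]}'
python3 - <<'E'
from h import *
import json
c=camera_params("wrist"); I=capture("wrist")[:,:,::-1]; cv2.imwrite("pics/w1.png",I)
np.save("w1.npy",c,allow_pickle=True); print(bot.get_obs()['tool_pos'],bot.get_obs()['tcp_rot'])
E
```

```text
time: 2.25
tool_pos: [506.1, -115.7, 286.9]
tcp_rot: [3.142, 0.003, 0.172]
contact_force: [0.3, 0.6, 0.5]
grip_width: 91.6
time: 2.65
tool_pos: [565.6, -54.6, 286.2]
tcp_rot: [-3.141, 0.003, 0.396]
contact_force: [-0.2, -0.2, 0.4]
grip_width: 91.8
[564.68593714 -55.58847    286.18447275] [-3.14099343  0.00379436  0.3935471 ]
```

View pics/w1.png

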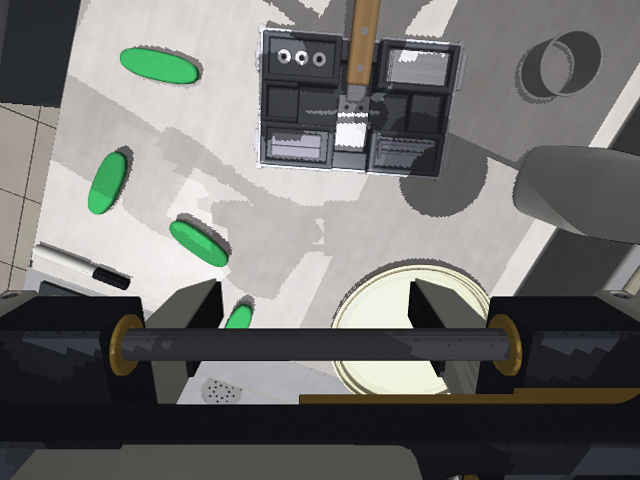

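Wrist picture: case at (260–460, 28–178), with the handle leaving at the top (365,40). The ring cutter is at right (560,65) and the brushes at left. I'll centre the camera over the case for a better fix.

```bash
python3 -m jog '{"xyz":[[-0.4,0.9,0],[-0.4,0.9,0],[-0.4,0.9,0],[-0.4,0.9,0],[-0.4,0.9,0],[-0.4,0.9,0],[-0.2,0.9,0],[0,0,0]],"angular":[[0,0,-0.12],[0,0,-0.12],[0,0,-0.12],[0,0,-0.11],[0,0,0],[0,0,0],[0,0,0],[0,0,0]]}'
python3 - <<'E'
from h import *
c=camera_params("wrist"); I=capture("wrist")[:,:,::-1]; cv2.imwrite("pics/w2.png",I)
np.save("w2.npy",c,allow_pickle=True); print(bot.get_obs()['tool_pos'],bot.get_obs()['tcp_rot'])
E
```

```text
time: 3.5
tool_pos: [505.7, 67.0, 285.5]
tcp_rot: [3.141, 0.009, 0.325]
contact_force: [0.9, -0.5, 0.9]
grip_width: 92.0
[506.0187026   66.05013684 285.53860757] [3.13999623 0.0086119  0.3247489 ]
```

View pics/w2.png

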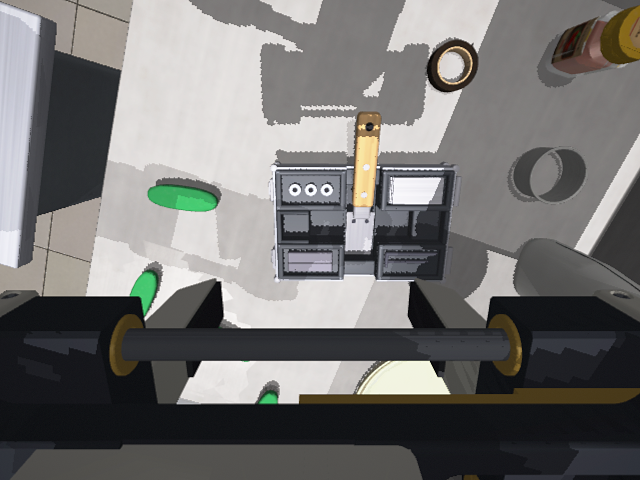

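```bash
python3 - <<'E'
import cv2
I=cv2.imread("pics/w2.png"); J=cv2.resize(I[100:290,255:475],(792,684),interpolation=cv2.INTER_CUBIC)
cv2.imwrite("pics/w2a.png",J[:360]);cv2.imwrite("pics/w2b.png",J[330:])
E
```

```text
(no output)
```

View pics/w2a.png

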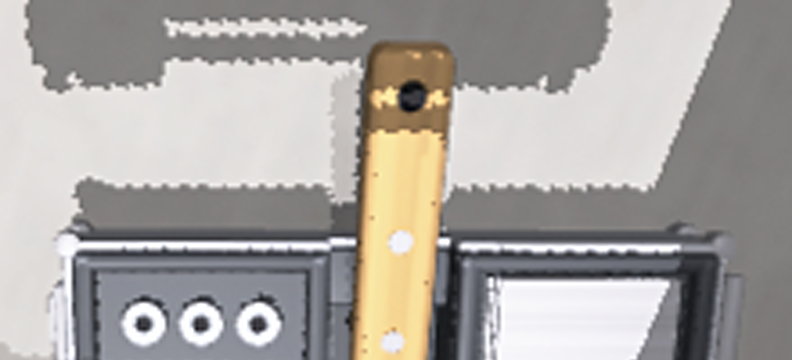

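View pics/w2b.png

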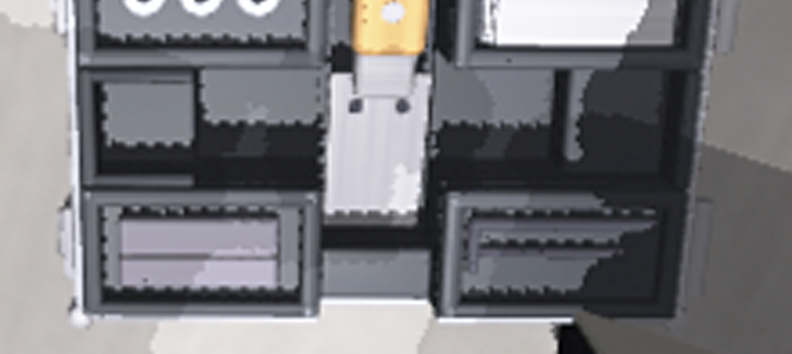

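```bash
cat > fit2.py <<'E'
from fit import *
c=np.load("w2.npy",allow_pickle=True).item()
O={'N':(274.4,167.5),'W':(457.5,167.5),'R':(277.2,280),'F':(446.7,280)}
def g(p): return np.concatenate([proj('wrist',w(p,cor[k]+(48,)),c)-uv for k,uv in O.items()])
r=least_squares(g,[560,55,.344],x_scale=[100,100,.1]); print(r.x,r.fun.round(1)); pw=r.x
for k,uv in O.items(): print(k,px('wrist',*uv,48,c).round(1))
def loc(p,q):
    d=np.array(q[:2])-p[:2]; cc,s=np.cos(p[2]),np.sin(p[2]); return np.array([cc*d[0]+s*d[1],-s*d[0]+cc*d[1],q[2]])
# scraper: line in case frame; unknown: mid case (x0,y0,z0), yaw offset a, pitch 15
def S(q,l):
    x0,y0,z0,a,b=q # axis dir: case -y rotated by a, down b
    ax=np.array([np.sin(a)*np.cos(b),-np.cos(a)*np.cos(b),-np.sin(b)]); 
    lat=np.array([np.cos(a),np.sin(a),0]); z=np.cross(ax,-lat)*-1
    z=np.cross(ax,np.array([np.cos(a),np.sin(a),0])); z=z if z[2]>0 else -z
    y=np.cross(z,ax)
    v=np.array([x0,y0,z0])+ax*l[0]+y*l[1]+z*l[2]
    return w(pw,v)
up=lambda u,v:(255+u/3.6,100+v/3.6)
so=[('wrist',(-90,0,9),up(412,43)),('wrist',(15,0,9),up(390,330+52)),('wrist',(90,17,-6),up(418,330+222)),('wrist',(90,-17,-6),up(328,330+212)),
('scene',(-90,0,9),(190+432/5,190+408/5-1)),]
def k(q): return np.concatenate([proj(n,S(q,l),c if n=='wrist' else None)-uv for n,l,uv in so]+[[ (q[4]-np.radians(15))*100]])
r=least_squares(k,[0,38,45,0,.26],x_scale=[10,10,10,.1,.1]); print(r.x,r.fun.round(1)); q=r.x
for l in((-90,0,0),(-50,0,0),(0,0,0),(90,0,-9)): v=S(q,l);print(l,v.round(1),loc(pw,v).round(1))
for uv in (up(413,96),up(400,243),up(392,342)): print('n')
E
python3 fit2.py
```

```text
[5.66319855e+02 5.93264487e+01 3.27817784e-01] [-1.5 -0.8  1.9 -1.3 -0.   1.4 -0.4  1.5]
N [448.5  91.2  48. ]
W [640.2 155.9  48. ]
R [490.5 -37.4  48. ]
F [685.7  29.1  48. ]
[-1.35752065e+00  4.05032468e+01  4.05527286e+01  1.15312427e-02
  2.71542919e-01] [-0.4 -0.3 -0.3  0.2  0.5 -1.  -0.6  2.  -1.8  0.7  1. ]
(-90, 0, 0) [523.1 179.   64.7] [ -2.4 127.2  64.7]
(-50, 0, 0) [536.  142.7  54. ] [-1.9 88.7 54. ]
(0, 0, 0) [552.   97.2  40.6] [-1.4 40.5 40.6]
(90, 0, -9) [580.1  17.8   7.7] [ -0.4 -43.8   7.7]
n
n
n
```

```bash
python3 -m jog '{"xyz":[[0.17,0.33,-0.96],[0.17,0.33,-0.96],[0.17,0.33,-0.96],[0.17,0.33,-0.96],[0.17,0.33,-0.96],[0.17,0.33,-0.96],[0.17,0.33,-0.96],[0.17,0.33,-0.96],[0.17,0.33,-0.96],[0,0,0]],"angular":[[0.25,0.08,0.015],[0.25,0.08,0.015],[0.25,0.08,0.015],[0.25,0.08,0.015],[0.25,0.08,0.015],[0.25,0.08,0.015],[0.25,0.08,0.015],[0.25,0.08,0.015],[0.25,0.08,0.015],[0.25,0.08,0]]}'
python3 - <<'E'
from h import *
from scipy.spatial.transform import Rotation as Ro
o=bot.get_obs(); R=Ro.from_euler('xyz',o['tcp_rot']).as_matrix(); print(o['tool_pos'],o['tcp_rot'],R.round(3))
cv2.imwrite("pics/w3.png",capture("wrist")[:,:,::-1])
E
```

```text
time: 4.55
tool_pos: [539.1, 112.9, 107.7]
tcp_rot: [-2.866, 0.001, 0.323]
contact_force: [-0.8, -0.1, -0.6]
grip_width: 91.8
[539.1115923  112.94899514 107.74644725] [-2.86559500e+00  5.56369852e-04  3.23118533e-01] [[ 0.948  0.305 -0.087]
 [ 0.318 -0.912  0.258]
 [-0.001 -0.273 -0.962]]
```

View pics/w3.png

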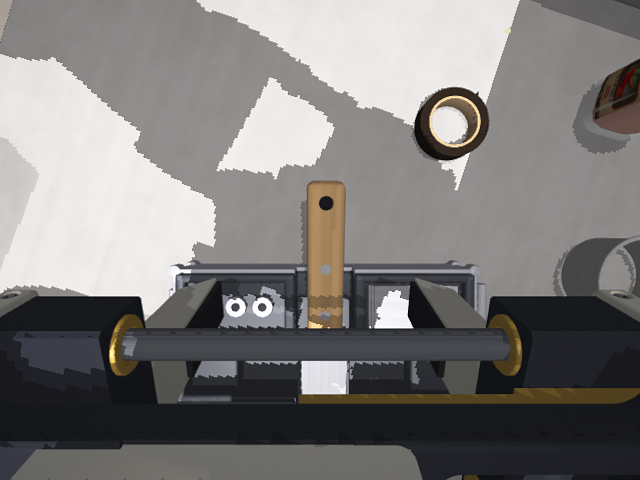

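```bash
python3 - <<'E'
from fit2 import *
for l in((-90,0,9),(-72,0,9),(-30,0,9)): print(l,proj('wrist',S(q,l)))
E
```

```text
[5.66319855e+02 5.93264487e+01 3.27817784e-01] [-1.5 -0.8  1.9 -1.3 -0.   1.4 -0.4  1.5]
N [448.5  91.2  48. ]
W [640.2 155.9  48. ]
R [490.5 -37.4  48. ]
F [685.7  29.1  48. ]
[-1.35752065e+00  4.05032468e+01  4.05527286e+01  1.15312427e-02
  2.71542919e-01] [-0.4 -0.3 -0.3  0.2  0.5 -1.  -0.6  2.  -1.8  0.7  1. ]
(-90, 0, 0) [523.1 179.   64.7] [ -2.4 127.2  64.7]
(-50, 0, 0) [536.  142.7  54. ] [-1.9 88.7 54. ]
(0, 0, 0) [552.   97.2  40.6] [-1.4 40.5 40.6]
(90, 0, -9) [580.1  17.8   7.7] [ -0.4 -43.8   7.7]
n
n
n
(-90, 0, 9) [322.68993489 176.62721605]
(-72, 0, 9) [323.00463974 206.40757023]
(-30, 0, 9) [323.68353893 270.65144217]
```

```bash
python3 -m jog '{"xyz":[[0,0.8,0],[-0.06,0.8,-0.4],[-0.06,0.1,-0.9],[-0.06,0.05,-0.9],[-0.05,0.05,-0.9],[0,0,-0.45],[0,0,0]],"angular":[[0,0,0.1],[0,0,0],[0,0,0],[0,0,0],[0,0,0],[0,0,0],[0,0,0]]}'
```

```text
time: 5.3
tool_pos: [537.4, 154.2, 41.1]
tcp_rot: [-2.871, -0.012, 0.335]
contact_force: [-0.4, 0.5, 0.0]
grip_width: 91.3
```

```bash
python3 -m jog '{"xyz":[[0,-0.35,-0.25],[0,0,0]],"angular":[[0,0,0],[0,0,0]]}'; python3 -m jog '{"xyz":[[0,0,0],[0,0,0],[0,0,0],[0,0,0],[0,0,0],[0,0,0],[0,0,0],[0,0,0],[0,0,0],[0,0,0]],"angular":[[0,0,0],[0,0,0],[0,0,0],[0,0,0],[0,0,0],[0,0,0],[0,0,0],[0,0,0],[0,0,0],[0,0,0]]}' 1
```

```text
time: 5.5
tool_pos: [538.0, 147.6, 37.1]
tcp_rot: [-2.872, -0.015, 0.336]
contact_force: [0.6, -0.1, 0.7]
grip_width: 92.1
time: 6.5
tool_pos: [539.4, 147.1, 39.1]
tcp_rot: [-2.873, -0.018, 0.335]
contact_force: [0.2, -0.1, 0.3]
grip_width: 23.7
```

```bash
python3 -m jog '{"xyz":[[0,0.05,0.3],[0,0.05,0.5],[0,0.05,0.7],[0,0,0.8],[0,0,0.8],[0,0,0.8],[0,0,0.8],[0,0,0.8],[0,0,0]],"angular":[[0,0,0],[0,0,0],[0,0,0],[0,0,0],[0,0,0],[0,0,0],[0,0,0],[0,0,0],[0,0,0]]}'
python3 - <<'E'
from h import *
cv2.imwrite("pics/w4.png",capture("wrist")[:,:,::-1]);cv2.imwrite("pics/sd4.png",cv2.resize(capture("side")[130:290,230:430,::-1],(750,600)))
E
```

```text
time: 7.4
tool_pos: [538.6, 150.9, 158.2]
tcp_rot: [-2.873, -0.019, 0.335]
contact_force: [0.1, 0.1, -1.4]
grip_width: 23.8
```

View pics/w4.png

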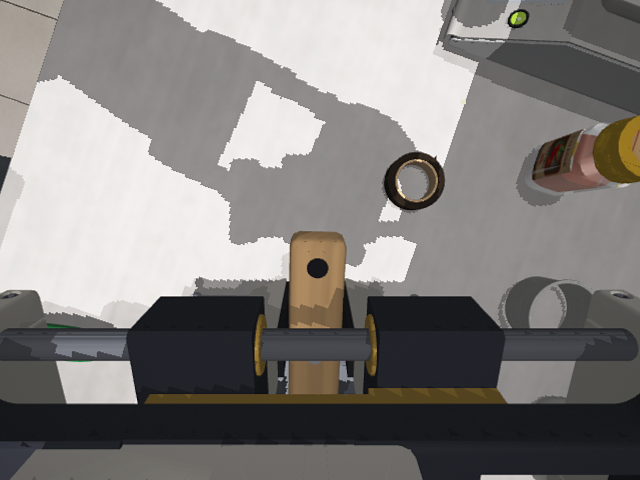

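View pics/sd4.png

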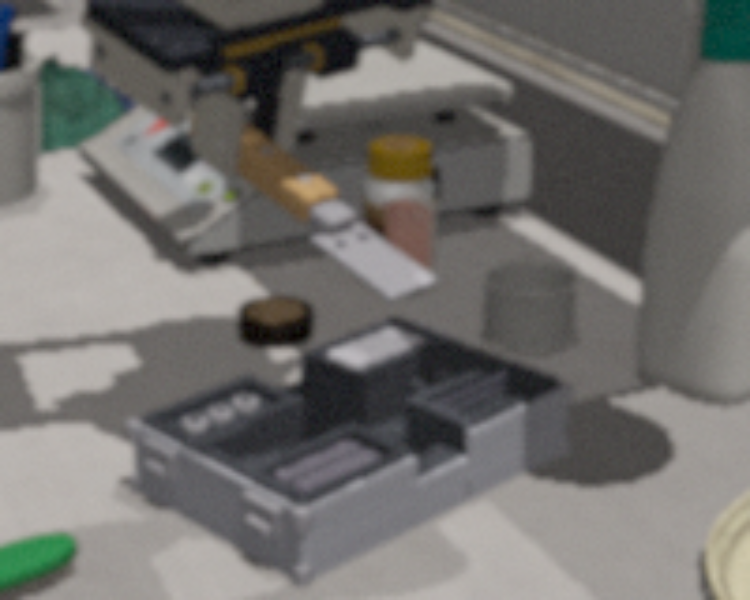

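Scraper is clear of the case. Next I level it and carry it to the bare bench on the case's +y, robot side, turning it 90°.

```bash
python3 -m jog '{"xyz":[[-0.3,0.2,0],[-0.5,0.25,0],[-0.5,0.25,0],[-0.5,0.25,0],[-0.5,0.25,0],[-0.5,0.25,0],[-0.5,0.25,0],[-0.5,0.25,0],[-0.5,0.25,0],[-0.5,0.25,0]],"angular":[[-0.81,-0.28,0],[-0.81,-0.28,0],[-0.81,-0.28,0],[0,0,0.95],[0,0,0.95],[0,0,0.95],[0,0,0.95],[0,0,0.95],[0,0,0.95],[0,0,0.95]]}'
python3 -m jog '{"xyz":[[-0.5,0.25,-0.2],[-0.5,0.25,-0.4],[-0.5,0.25,-0.4],[-0.5,0.25,-0.4],[-0.4,0.25,-0.4],[0,0,-0.4],[0,0,-0.4],[0,0,-0.4],[0,0,0]],"angular":[[0,0,0.95],[0,0,0.95],[0,0,0.95],[0,0,0.95],[0,0,0.95],[0,0,0.95],[0,0,0.95],[0,0,0.95],[0,0,0]]}'
python3 - <<'E'
from h import *
cv2.imwrite("pics/w5.png",capture("wrist")[:,:,::-1]);cv2.imwrite("pics/sd5.png",cv2.resize(capture("side")[130:290,200:400,::-1],(750,600)))
cv2.imwrite("pics/sc5.png",cv2.resize(capture("scene")[170:350,170:410,::-1],(800,600)))
E
```

```text
time: 8.5
tool_pos: [431.8, 199.6, 144.6]
tcp_rot: [3.141, 0.002, 1.06]
contact_force: [0.3, -0.2, -1.5]
grip_width: 23.4
time: 9.4
tool_pos: [372.7, 223.9, 74.5]
tcp_rot: [-3.123, 0.007, 1.894]
contact_force: [-0.0, -0.4, -1.1]
grip_width: 23.8
```

View pics/sc5.png

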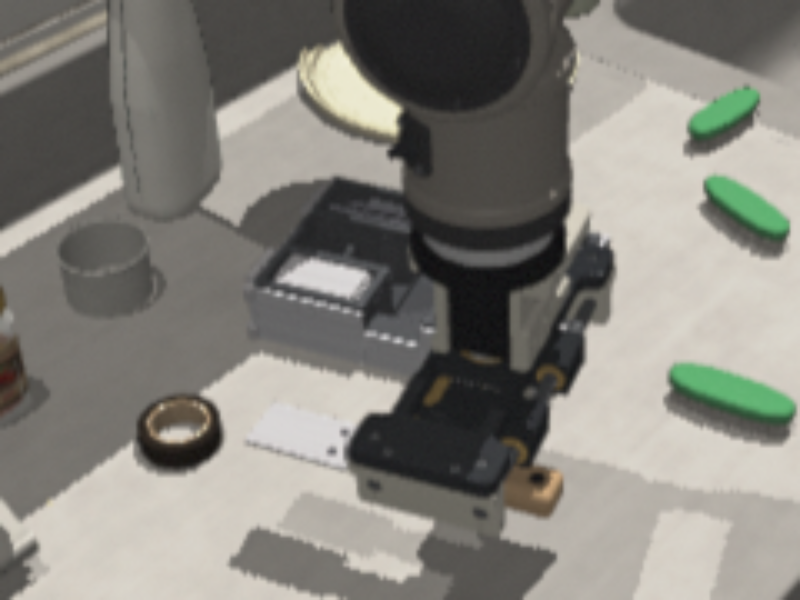

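View pics/sd5.png

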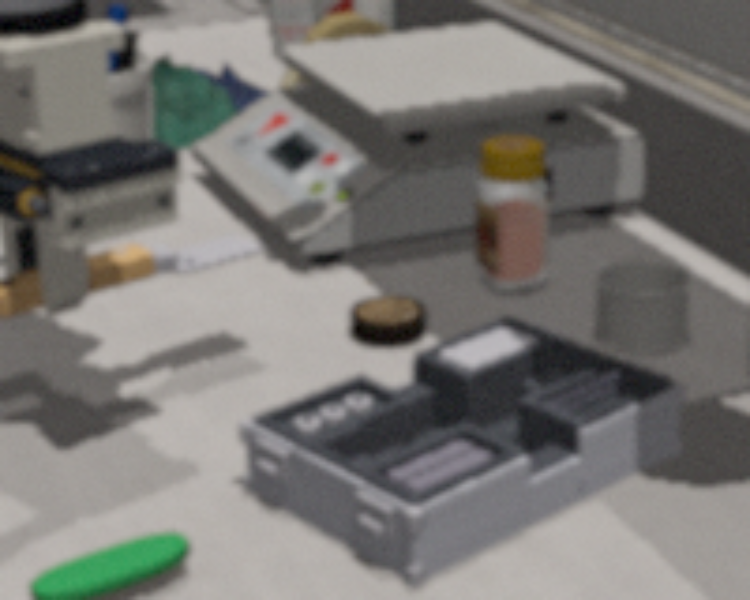

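```bash
python3 - <<'E'
from h import *
print(tri("scene",(248.3,296.6),"side",(200+252/3.75,130+247/3.75)))
E
python3 -m jog '{"xyz":[[0.3,0,-0.9],[0.3,0,-0.9],[0.2,0,-0.5],[0,0,-0.2],[0,0,0]],"angular":[[0,0,0],[0,0,0],[0,0,0],[0,0,0],[0,0,0]]}'
python3 - <<'E'
from h import *
cv2.imwrite("pics/w6.png",capture("wrist")[:,:,::-1]);cv2.imwrite("pics/sd6.png",cv2.resize(capture("side")[150:250,170:295,::-1],(750,600),interpolation=cv2.INTER_CUBIC))
cv2.imwrite("pics/sc6.png",cv2.resize(capture("scene")[250:370,220:380,::-1],(800,600),interpolation=cv2.INTER_CUBIC))
E
```

```text
[511.86046522 262.66023242  73.62278208]
time: 10.05
tool_pos: [392.2, 224.9, 26.3]
tcp_rot: [-3.131, 0.006, 1.882]
contact_force: [-1.0, 0.2, -1.5]
grip_width: 24.0
```

View pics/sd6.png

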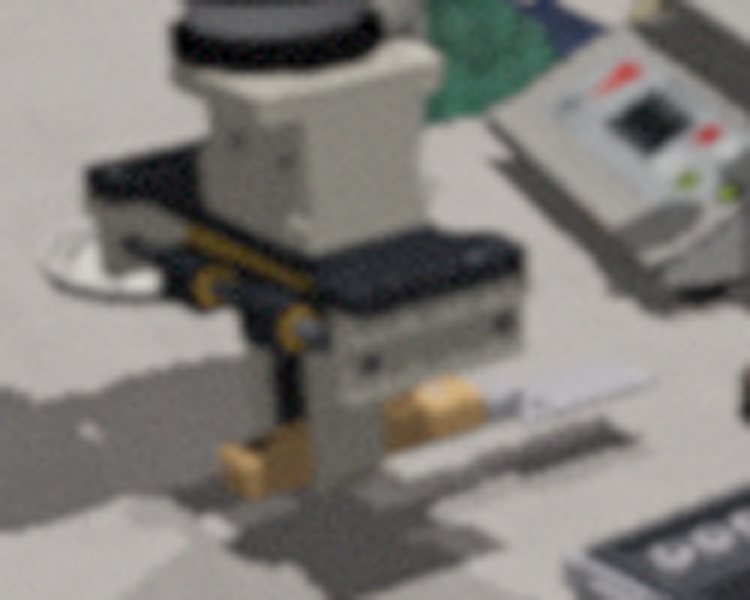

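View pics/sc6.png

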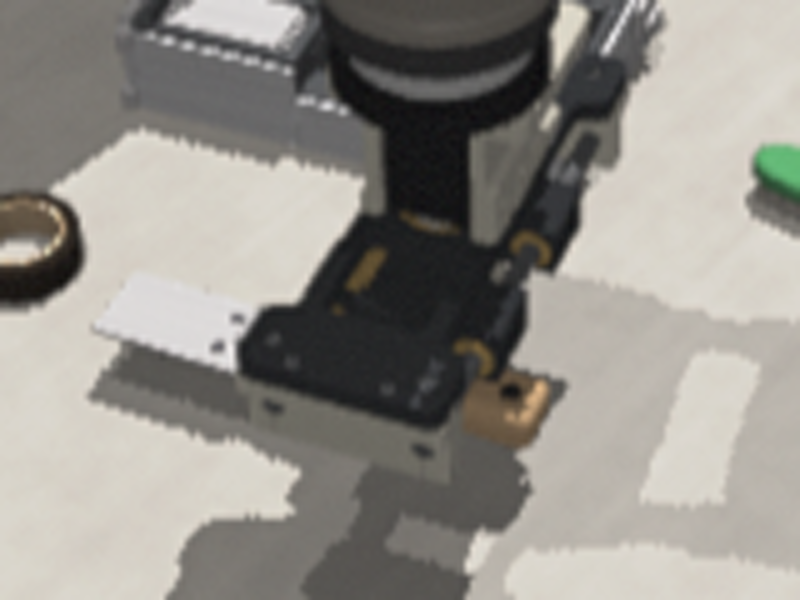

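The scraper looks level, with its shadow parallel to it. Lowering gently.

```bash
python3 -m jog '{"xyz":[[0,0,-0.3],[0,0,-0.3],[0,0,-0.1],[0,0,0]],"angular":[[0,0,0],[0,0,0],[0,0,0],[0,0,0]]}'; python3 -m jog '{"xyz":[[0,0,-0.1],[0,0,-0.08],[0,0,0]],"angular":[[0,0,0],[0,0,0],[0,0,0]]}'
```

```text
time: 10.6
tool_pos: [392.9, 225.4, 13.1]
tcp_rot: [-3.135, 0.006, 1.882]
contact_force: [-0.3, 0.0, -0.6]
grip_width: 23.9
time: 10.9
tool_pos: [392.9, 225.4, 9.1]
tcp_rot: [-3.135, 0.006, 1.883]
contact_force: [0.6, -0.6, -0.5]
grip_width: 24.1
```

```bash
python3 -m jog '{"xyz":[[0,0,-0.08],[0,0,0]],"angular":[[0,0,0],[0,0,0]]}'; python3 -m jog '{"xyz":[[0,0,-0.08],[0,0,0]],"angular":[[0,0,0],[0,0,0]]}'
python3 - <<'E'
from h import *
cv2.imwrite("pics/sd7.png",cv2.resize(capture("side")[150:250,170:295,::-1],(750,600),interpolation=cv2.INTER_CUBIC))
E
```

```text
time: 11.1
tool_pos: [393.0, 225.5, 7.4]
tcp_rot: [-3.135, 0.006, 1.883]
contact_force: [0.8, -0.3, -0.6]
grip_width: 23.5
time: 11.3
tool_pos: [393.0, 225.5, 5.8]
tcp_rot: [-3.135, 0.006, 1.883]
contact_force: [0.1, -0.1, -1.5]
grip_width: 24.0
```

View pics/sd7.png

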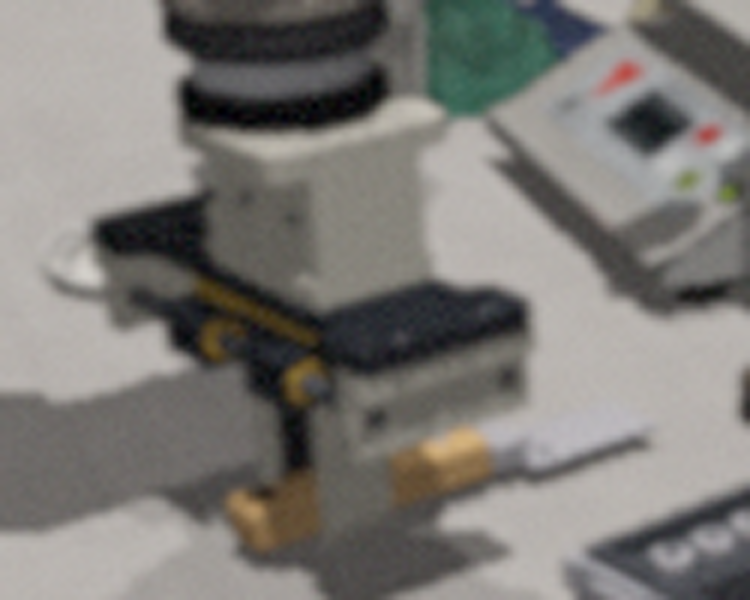

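```bash
for i in 1; do python3 -m jog '{"xyz":[[0,0,-0.07],[0,0,0]],"angular":[[0,0,0],[0,0,0]]}'; python3 -m jog '{"xyz":[[0,0,-0.06],[0,0,0]],"angular":[[0,0,0],[0,0,0]]}'; done
```

```text
time: 11.55
tool_pos: [393.1, 225.5, 4.4]
tcp_rot: [-3.136, 0.006, 1.882]
contact_force: [0.8, -0.5, -2.0]
grip_width: 23.8
time: 11.75
tool_pos: [393.1, 225.5, 3.1]
tcp_rot: [-3.136, 0.006, 1.883]
contact_force: [-0.1, 0.9, -0.8]
grip_width: 23.8
```

```bash
python3 -m jog '{"xyz":[[0,0,-0.05],[0,0,0]],"angular":[[0,0,0],[0,0,0]]}'; python3 - <<'E'
from h import *
print(bot.get_obs()['contact_force'],bot.get_obs()['moment'])
cv2.imwrite("pics/sd8.png",cv2.resize(capture("side")[170:250,190:290,::-1],(750,600),interpolation=cv2.INTER_CUBIC))
E
```

```text
time: 11.95
tool_pos: [393.2, 225.5, 2.0]
tcp_rot: [-3.136, 0.006, 1.882]
contact_force: [-0.2, -0.0, -2.3]
grip_width: 23.8
[-0.23806613 -0.002783   -2.26965621] [ 0.09465342 -0.01591986  0.01515743]
```

View pics/sd8.png

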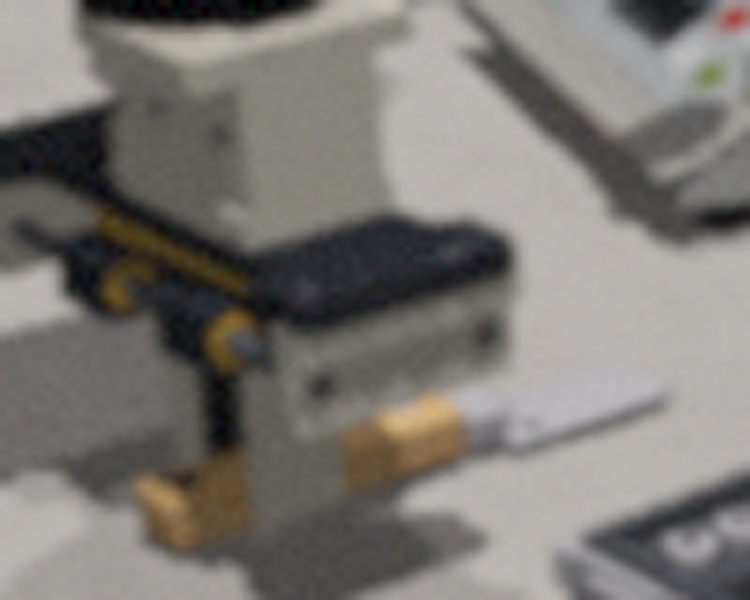

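```bash
python3 -m jog '{"xyz":[[0,0,-0.05],[0,0,0]],"angular":[[0,0,0],[0,0,0]]}';python3 -m jog '{"xyz":[[0,0,-0.05],[0,0,0]],"angular":[[0,0,0],[0,0,0]]}'; python3 -c "
from plant import bot
print(bot.get_obs()['moment'])"
```

```text
time: 12.2
tool_pos: [393.3, 225.6, 1.1]
tcp_rot: [-3.136, 0.006, 1.883]
contact_force: [0.0, -0.8, -2.3]
grip_width: 23.8
time: 12.4
tool_pos: [393.4, 225.6, 0.4]
tcp_rot: [-3.136, 0.006, 1.883]
contact_force: [-1.5, -0.5, 1.4]
grip_width: 24.0
[0.05250115 0.09010225 0.01851861]
```

```bash
python3 - <<'E'
from h import *
d=capture("side")[:,:,::-1]; np.save("d9.npy",d); cv2.imwrite("pics/sd9.png",cv2.resize(d[200:250,200:290],(792,440),interpolation=cv2.INTER_CUBIC))
s=capture("scene")[:,:,::-1]; np.save("s9.npy",s); cv2.imwrite("pics/sc9.png",cv2.resize(s[290:350,230:340],(792,432),interpolation=cv2.INTER_CUBIC))
cv2.imwrite("pics/w9.png",capture("wrist")[:,:,::-1]); np.save("w9.npy",camera_params("wrist"),allow_pickle=True)
E
```

```text
(no output)
```

View pics/sd9.png

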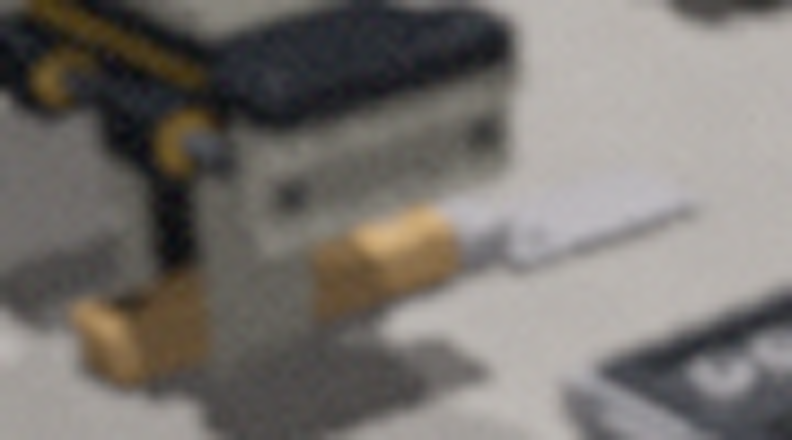

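View pics/sc9.png

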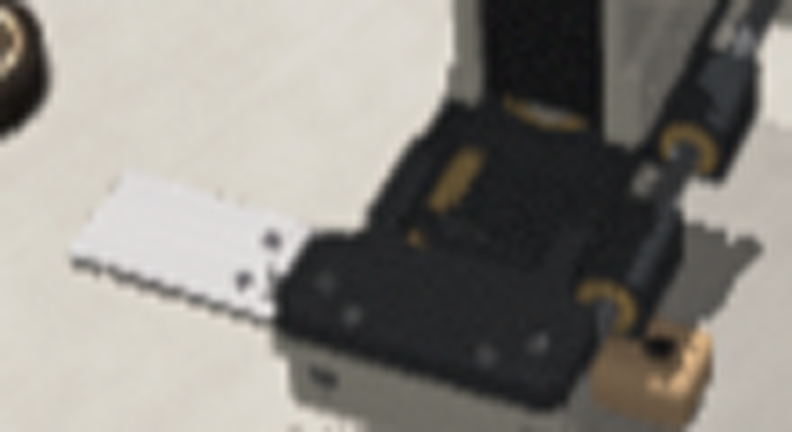

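View pics/w9.png

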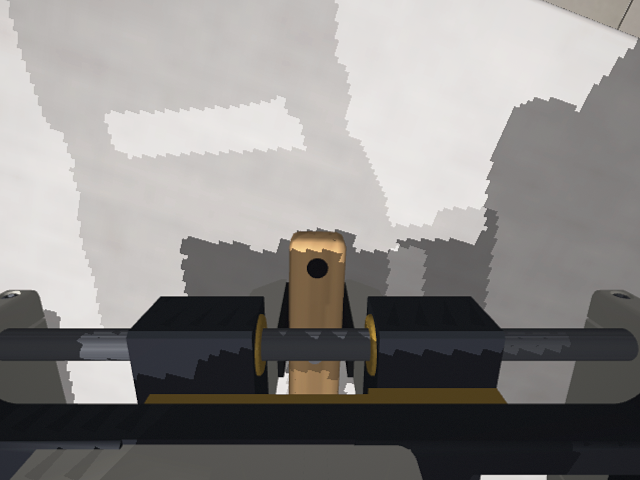

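```bash
python3 - <<'E'
from h import *
print(tri("scene",(247.4,314.3),"side",(278.6,223.6)))
print(tri("scene",(240.4,326.0),"side",(200+625/8.8,200+180/8.8)))
print(px("scene",247.4,314.3,3),px("side",278.6,223.6,3))
# tail: bottom near corner in side, (135,385)
print(px("side",200+135/8.8,200+385/8.8,0), px("scene",230+712/7.2,290+345/7.2,18))
c=np.load("w9.npy",allow_pickle=True).item()
for z in(18,23): print(z,px("wrist",317,233,z,c),px("wrist",291,270,z,c),px("wrist",344,270,z,c))
E
```

```text
[533.84440512 250.75713693   2.67533018]
[5.24050310e+02 2.80445012e+02 4.14033318e-01]
[534.66101315 250.65051599   3.        ] [532.42725552 248.83278053   3.        ]
[368.36573799 213.83499897   0.        ] [359.9201014  207.91013754  18.        ]
18 [357.5000445  215.55200849  18.        ] [376.78123978 209.96308535  18.        ] [369.7236844  231.77014214  18.        ]
23 [356.15885625 215.11704311  23.        ] [374.76294644 209.72438832  23.        ] [367.95323392 230.76563837  23.        ]
```

Blade top triangulates at about 1–3 mm and the handle width agrees with contact height, so the scraper is down on the bench. Releasing.

```bash
python3 -m jog '{"xyz":[[0,0,0],[0,0,0],[0,0,0],[0,0,0],[0,0,0]],"angular":[[0,0,0],[0,0,0],[0,0,0],[0,0,0],[0,0,0]]}' -0.2
python3 -m jog '{"xyz":[[0,0,0.4],[0,0,0.8],[0,0,0.95],[0,0,0.95],[0,0,0.95],[0,0,0.95],[0,0,0.95]],"angular":[[0,0,0],[0,0,0],[0,0,0],[0,0,0],[0,0,0],[0,0,0],[0,0,0]]}'
python3 - <<'E'
from h import *
s=capture("scene")[:,:,::-1]; cv2.imwrite("pics/sc10.png",cv2.resize(s[200:380,200:440],(800,600)))
E
```

```text
time: 13.05
tool_pos: [394.3, 225.9, 0.5]
tcp_rot: [-3.139, 0.006, 1.882]
contact_force: [0.9, -0.3, 0.8]
grip_width: 54.1
time: 13.75
tool_pos: [391.6, 225.2, 124.1]
tcp_rot: [-3.132, 0.006, 1.882]
contact_force: [0.0, 0.7, -0.4]
grip_width: 55.2
```

View pics/sc10.png

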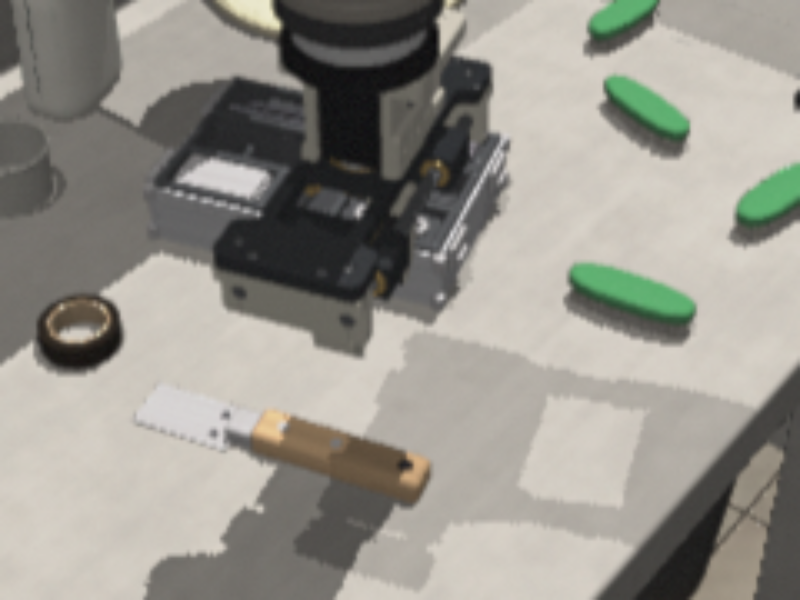

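Scraper lies flat on the bench at about (443,240). Now the brush pose, from a mask of the green top in both views.

```bash
python3 - <<'E'
from h import *
for n,(u,v) in(("scene",(387,204)),("side",(397,342))):
    I=capture(n); H=cv2.cvtColor(I,cv2.COLOR_RGB2HSV); m=((H[...,0]>45)&(H[...,0]<80)&(H[...,1]>110)).astype(np.uint8)
    k,L,st,ce=cv2.connectedComponentsWithStats(m); l=L[v,u]; ys,xs=np.nonzero(L==l)
    c=max(cv2.findContours((L==l).astype(np.uint8),cv2.RETR_EXTERNAL,cv2.CHAIN_APPROX_NONE)[0],key=len)[:,0]
    pts=np.array([px(n,x,y,20)[:2] for x,y in zip(xs,ys)])
    print(n,st[l],pts.mean(0), end=' '); r=cv2.minAreaRect(pts.astype(np.float32)); print(r)
    C=np.cov(pts.T); w,V=np.linalg.eigh(C); print(np.degrees(np.arctan2(V[1,1],V[0,1])),np.sqrt(w)*4)
E
```

```text
scene [377 197  20  14 142] [ 530.32630004 -259.94898155] ((530.0443725585938, -260.0322265625), (83.1749038696289, 26.308273315429688), 87.0509262084961)
88.88428963102068 [27.76209901 86.56055907]
side [382 325  33  36 608] [ 530.37838686 -270.10574319] ((530.2384643554688, -267.79541015625), (29.47958755493164, 84.86261749267578), 0.20089571177959442)
84.79707030586445 [30.80819695 88.0303089 ]
```

```bash
python3 -m jog '{"xyz":[[0.28,-0.9,0.4],[0.28,-0.98,0.4],[0.28,-0.98,0.4],[0.28,-0.98,0.4],[0.28,-0.98,0.4],[0.28,-0.98,0.4],[0.28,-0.98,0.4],[0.28,-0.98,0.4],[0.28,-0.98,0.3],[0.28,-0.98,0.2]],"angular":[[0,0,-0.73],[0,0,-0.73],[0,0,-0.73],[0,0,-0.73],[0,0,-0.73],[0,0,-0.73],[0,0,-0.73],[0,0,-0.73],[0,0,-0.73],[0,0,-0.73]]}' -1
python3 -m jog '{"xyz":[[0.28,-0.98,0],[0.28,-0.98,0],[0.28,-0.98,0],[0.28,-0.98,0],[0.28,-0.98,0],[0.28,-0.98,0],[0.28,-0.98,0],[0.28,-0.98,0],[0.28,-0.98,0],[0.28,-0.98,0]],"angular":[[0,0,-0.73],[0,0,-0.73],[0,0,-0.73],[0,0,-0.73],[0,0,-0.73],[0,0,-0.73],[0,0,-0.73],[0,0,-0.73],[0,0,-0.73],[0,0,-0.73]]}'
python3 -m jog '{"xyz":[[0.28,-0.98,0],[0.28,-0.98,0],[0.28,-0.98,0],[0.28,-0.98,0],[0.2,-0.9,0],[0,0,0]],"angular":[[0,0,-0.73],[0,0,-0.73],[0,0,-0.73],[0,0,-0.73],[0,0,-0.6],[0,0,0]]}'
python3 - <<'E'
from h import *
c=camera_params("wrist"); I=capture("wrist"); cv2.imwrite("pics/w11.png",I[:,:,::-1]); np.save("w11.npy",c,allow_pickle=True)
print(bot.get_obs()['tool_pos'],bot.get_obs()['tcp_rot'])
E
```

```text
time: 14.9
tool_pos: [442.2, 25.0, 190.6]
tcp_rot: [-3.115, 0.009, 1.093]
contact_force: [0.2, -1.1, 0.1]
grip_width: 92.1
time: 15.9
tool_pos: [494.2, -177.6, 179.0]
tcp_rot: [-3.098, 0.02, 0.295]
contact_force: [0.0, 0.6, -0.8]
grip_width: 91.6
time: 16.5
tool_pos: [518.5, -278.3, 169.7]
tcp_rot: [-3.089, 0.032, -0.094]
contact_force: [0.0, -0.3, 0.2]
grip_width: 92.1
[ 518.11346203 -277.00033336  169.49363515] [-3.08837601  0.03248567 -0.09168379]
```

View pics/w11.png

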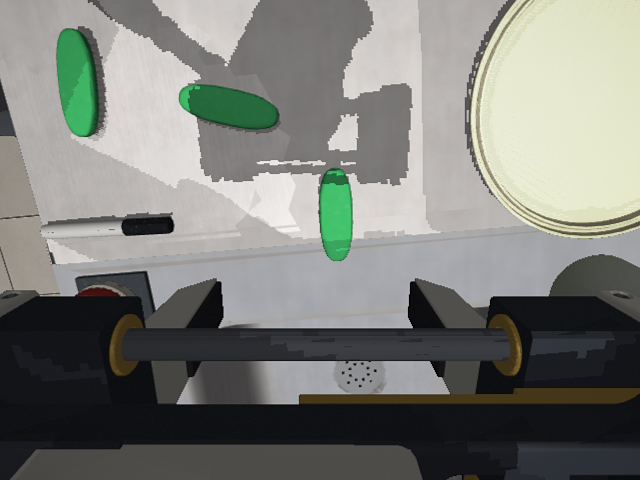

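```bash
cat > corr.py <<'E'
from h import *
from scipy.spatial.transform import Rotation as Ro
def corr(yaw):
    o=bot.get_obs(); R=Ro.from_euler('xyz',o['tcp_rot']); T=Ro.from_euler('xyz',[np.pi,0,yaw])
    print("pos",o['tool_pos'].round(1),"turn (full-scale units)",((T*R.inv()).as_rotvec()/np.radians(6)).round(2))
E
python3 - <<'E'
from corr import *
c=np.load("w11.npy",allow_pickle=True).item(); I=cv2.imread("pics/w11.png"); H=cv2.cvtColor(I,cv2.COLOR_BGR2HSV)
m=((H[...,0]>45)&(H[...,0]<80)&(H[...,1]>110)).astype(np.uint8); k,L,st,ce=cv2.connectedComponentsWithStats(m); l=L[215,335]
ys,xs=np.nonzero(L==l); pts=np.array([px('wrist',x,y,21,c)[:2] for x,y in zip(xs,ys)]); print(pts.mean(0),cv2.minAreaRect(pts.astype(np.float32)))
w,V=np.linalg.eigh(np.cov(pts.T)); a=np.arctan2(V[1,1],V[0,1]); print(np.degrees(a),np.sqrt(w)*4)
corr((a%np.pi)-np.pi/2)
E
```

```text
[ 533.73766601 -263.03455267] ((533.3495483398438, -264.0066833496094), (83.4692153930664, 28.357242584228516), 85.97981262207031)
86.8861251705264 [30.00688242 87.31811062]
pos [ 518.1 -277.   169.5] turn (full-scale units) [-0.53 -0.27  0.36]
```

```bash
python3 -m jog '{"xyz":[[0.25,0.2,-0.7],[0.25,0.2,-0.9],[0.27,0.25,-0.9],[0,0,-0.9],[0,0,-0.9],[0,0,0]],"angular":[[-0.27,-0.14,0.18],[-0.26,-0.13,0.18],[0,0,0],[0,0,0],[0,0,0],[0,0,0]]}'
python3 -c "
from corr import *
corr(-.054)"
```

```text
time: 17.15
tool_pos: [531.0, -256.1, 77.3]
tcp_rot: [-3.138, 0.006, -0.041]
contact_force: [-0.3, 0.1, -0.8]
grip_width: 91.6
pos [ 531.  -256.1   77.3] turn (full-scale units) [-0.04 -0.05 -0.12]
```

Wrist view: the brush is at (336,215), between the open fingers. Descending to TCP z ≈ 8.

```bash
python3 -m jog '{"xyz":[[0.1,-0.3,-0.8],[0.05,-0.1,-0.8],[0,0,-0.8],[0,0,-0.6],[0,0,-0.3],[0,0,0]],"angular":[[-0.04,-0.05,-0.12],[0,0,0],[0,0,0],[0,0,0],[0,0,0],[0,0,0]]}'
python3 - <<'E'
from corr import *
corr(-.054)
cv2.imwrite("pics/w12.png",capture("wrist")[:,:,::-1]);cv2.imwrite("pics/sd12.png",cv2.resize(capture("side")[230:400,290:510,::-1],(776,600)))
E
```

```text
time: 17.75
tool_pos: [534.7, -260.9, 12.4]
tcp_rot: [3.141, -0.002, -0.047]
contact_force: [-1.1, 0.0, 0.3]
grip_width: 91.6
pos [ 534.7 -260.9   12.4] turn (full-scale units) [ 0.01  0.01 -0.07]
```

View pics/sd12.png

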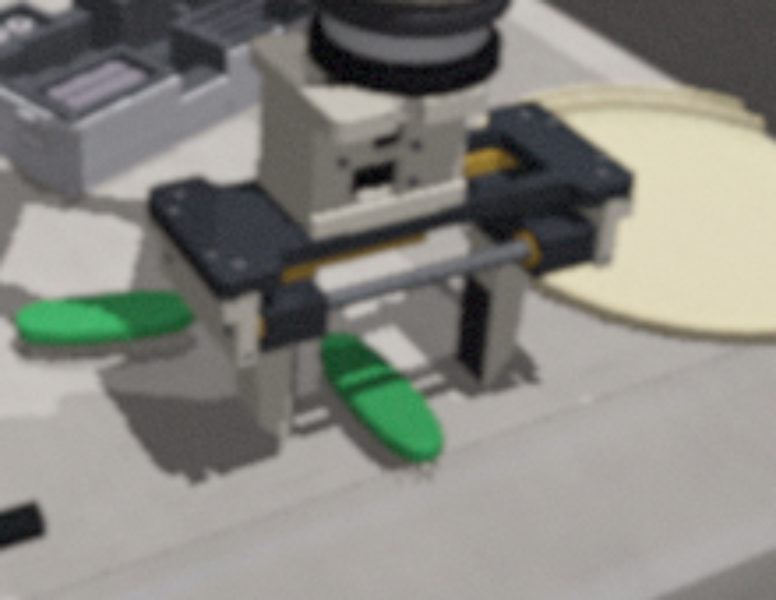

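View pics/w12.png

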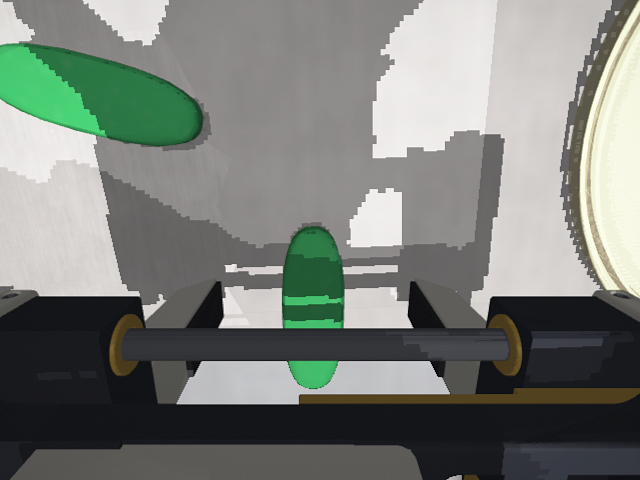

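```bash
python3 - <<'E'
from corr import *
print(px('wrist',313,226,17),px('wrist',313,388,17))
E
```

```text
[ 536.62204135 -222.93575435   17.        ] [ 532.25352641 -311.58187465   17.        ]
```

```bash
python3 -m jog '{"xyz":[[0,-0.25,-0.2],[0,0,0]],"angular":[[0,0,-0.05],[0,0,0]]}'
python3 -m jog '{"xyz":[[0,0,0],[0,0,0],[0,0,0],[0,0,0],[0,0,0],[0,0,0],[0,0,0],[0,0,0],[0,0,0]],"angular":[[0,0,0],[0,0,0],[0,0,0],[0,0,0],[0,0,0],[0,0,0],[0,0,0],[0,0,0],[0,0,0]]}' 1
```

```text
time: 18.05
tool_pos: [536.1, -267.2, 10.5]
tcp_rot: [3.139, -0.005, -0.052]
contact_force: [-0.9, 0.3, 0.5]
grip_width: 91.7
time: 18.95
tool_pos: [536.4, -267.6, 11.4]
tcp_rot: [3.138, -0.006, -0.052]
contact_force: [0.4, 0.0, 0.7]
grip_width: 28.3
```

```bash
python3 -m jog '{"xyz":[[0,0,0.3],[0,0,0.8],[0,0,0.95],[0,0,0.95],[0,0,0.95],[0,0,0.95],[0,0,0.95],[0,0,0]],"angular":[[0,0,0],[0,0,0],[0,0,0],[0,0,0],[0,0,0],[0,0,0],[0,0,0],[0,0,0]]}'
python3 -c "
from corr import *
corr(.328)
cv2.imwrite('pics/w13.png',capture('wrist')[:,:,::-1]);cv2.imwrite('pics/sd13.png',cv2.resize(capture('side')[180:350,290:510,::-1],(776,600)))"
```

```text
time: 19.75
tool_pos: [535.5, -266.9, 134.4]
tcp_rot: [3.139, -0.006, -0.052]
contact_force: [0.3, 0.6, -1.1]
grip_width: 28.2
pos [ 535.5 -266.9  134.4] turn (full-scale units) [0.02 0.06 3.63]
```

View pics/sd13.png

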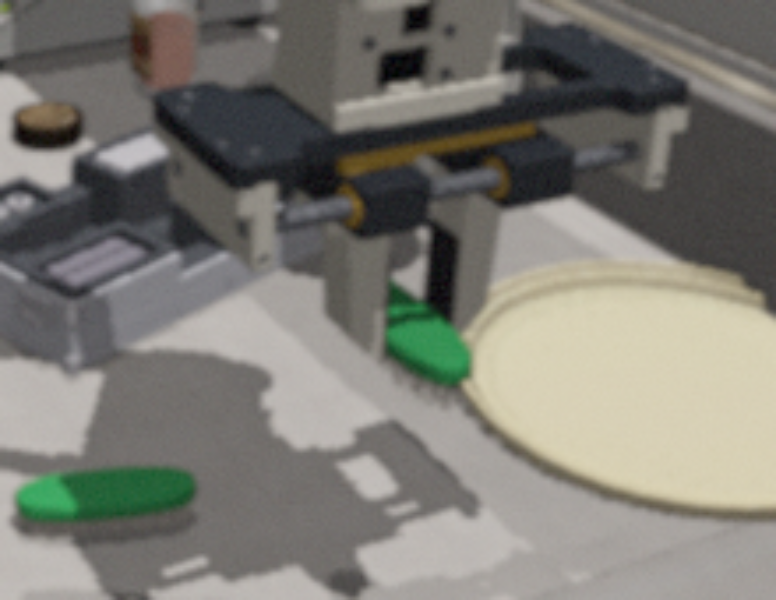

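View pics/w13.png

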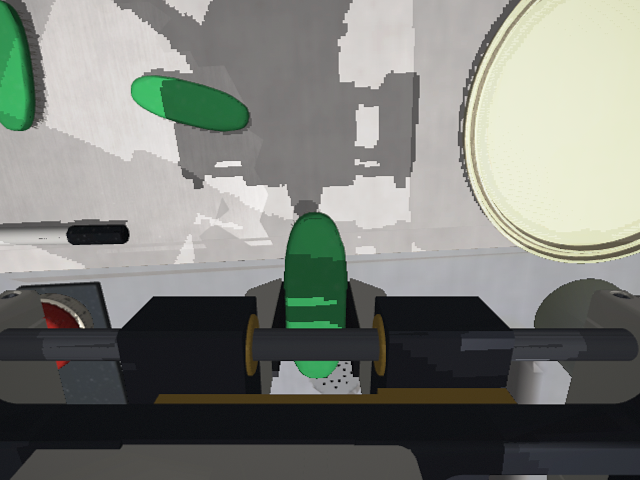

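```bash
python3 -m jog '{"xyz":[[0.09,0.9,0],[0.09,0.95,0],[0.09,0.95,0],[0.09,0.95,0],[0.09,0.95,0],[0.09,0.95,0],[0.09,0.95,0],[0.09,0.95,0],[0.09,0.95,0],[0.09,0.95,0]],"angular":[[0,0,0.21],[0,0,0.21],[0,0,0.21],[0,0,0.21],[0,0,0.21],[0,0,0.21],[0,0,0.21],[0,0,0.21],[0,0,0.21],[0,0,0.21]]}'
python3 -m jog '{"xyz":[[0.09,0.95,0],[0.09,0.95,0],[0.09,0.95,0],[0.09,0.95,0],[0.09,0.95,0],[0.09,0.9,0],[0,0,0],[0,0,0]],"angular":[[0,0,0.21],[0,0,0.21],[0,0,0.21],[0,0,0.21],[0,0,0.21],[0,0,0.21],[0,0,0.2],[0,0,0]]}'
python3 - <<'E'
from corr import *
corr(.328)
c=camera_params("wrist"); I=capture("wrist"); cv2.imwrite("pics/w14.png",I[:,:,::-1]); np.save("w14.npy",c,allow_pickle=True)
E
```

```text
time: 20.85
tool_pos: [545.2, -55.1, 120.7]
tcp_rot: [-3.13, 0.017, 0.19]
contact_force: [-0.0, -0.5, -1.1]
grip_width: 27.9
time: 21.65
tool_pos: [546.5, 77.9, 113.4]
tcp_rot: [-3.122, 0.032, 0.371]
contact_force: [0.3, -0.1, -0.5]
grip_width: 27.7
pos [546.5  77.9 113.4] turn (full-scale units) [-0.08 -0.35 -0.4 ]
```

View pics/w14.png

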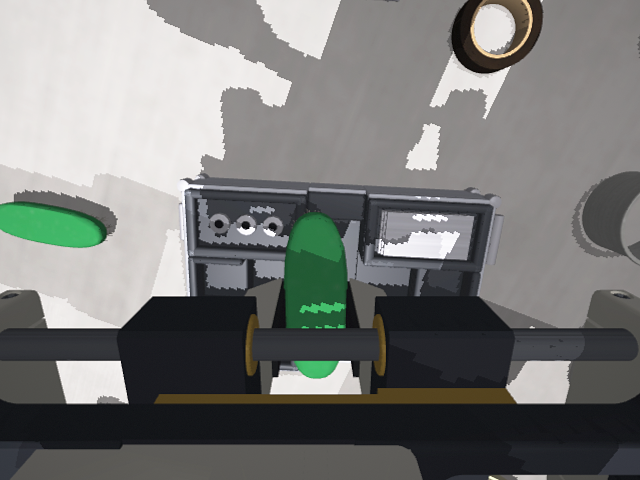

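```bash
python3 -m jog '{"xyz":[[0.5,-0.5,0.4],[0.5,-0.5,0.4],[0,0,0],[0,0,0]],"angular":[[-0.05,-0.18,-0.2],[-0.05,-0.18,-0.2],[0,0,0],[0,0,0]]}'
python3 - <<'E'
from corr import *
corr(.328)
c=camera_params("wrist"); I=capture("wrist"); cv2.imwrite("pics/w15.png",I[:,:,::-1]); np.save("w15.npy",c,allow_pickle=True)
cv2.imwrite("pics/w15a.png",cv2.resize(I[150:320,160:500,::-1],(800,400),interpolation=cv2.INTER_CUBIC))
E
```

```text
time: 22.1
tool_pos: [568.3, 53.6, 131.0]
tcp_rot: [3.136, -0.004, 0.32]
contact_force: [-0.8, 0.4, -0.7]
grip_width: 28.2
pos [568.3  53.6 131. ] turn (full-scale units) [0.04 0.05 0.08]
```

View pics/w15a.png

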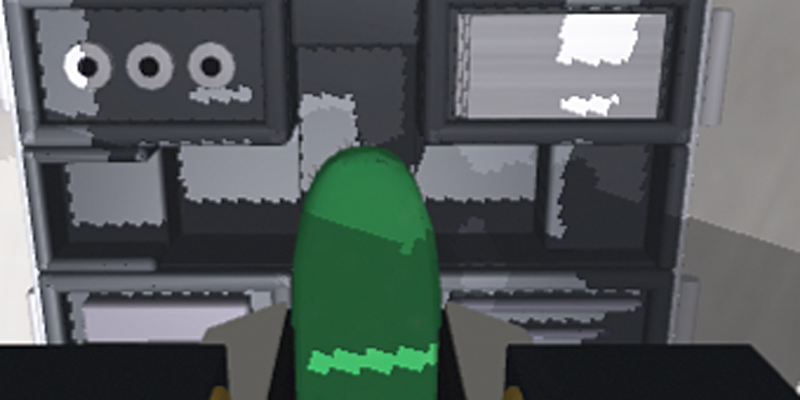

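View pics/w15.png

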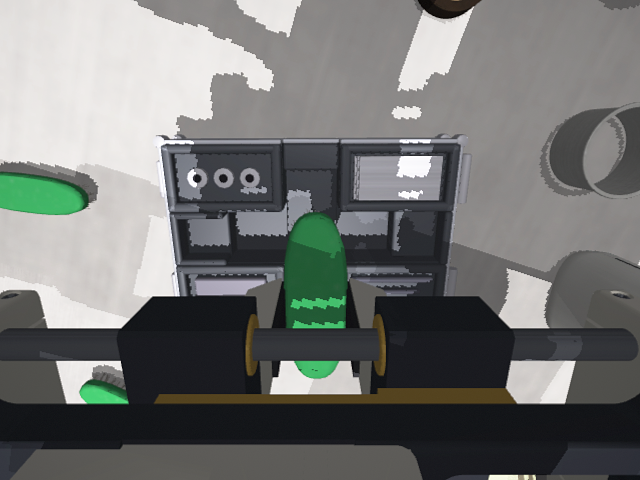

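```bash
cat > fit3.py <<'E'
from fit import *
c=np.load("w15.npy",allow_pickle=True).item()
O=[((-20,47,30),(287.5,170)),((20,47,30),(337.2,170)),((-20,20,48),(283.2,209.5)),((20,20,48),(340.6,209.5)),((-20,-20,48),(281,266)),((20,-20,48),(347.8,266)),((-103,69,48),(162,138)),((103,69,48),(464,138))]
def g(p): return np.concatenate([proj('wrist',w(p,l),c)-uv for l,uv in O])
r=least_squares(g,[565,57,.33],x_scale=[100,100,.1],loss='soft_l1'); print(r.x); print(g(r.x).reshape(-1,2).round(1))
E
python3 fit3.py
```

```text
[5.65427513e+02 5.84734579e+01 3.19126765e-01]
[[-3.  -0.6]
 [ 2.3 -0.6]
 [ 0.2  1.7]
 [-0.1  1.7]
 [ 3.9 -1.5]
 [-8.5 -1.6]
 [-6.5  0.6]
 [ 3.5  0.6]]
```

```bash
python3 - <<'E'
from corr import *
from fit3 import c
R=Ro.from_euler('xyz',[3.136,-0.004,.32]).as_matrix(); t=np.array([568.3,53.6,131.0])
for y in(-42.5,0,42.5): print(y, proj('wrist',t+R@[0,y,-11+0],c))   # brush top ends
E
```

```text
[5.65427513e+02 5.84734579e+01 3.19126765e-01]
[[-3.  -0.6]
 [ 2.3 -0.6]
 [ 0.2  1.7]
 [-0.1  1.7]
 [ 3.9 -1.5]
 [-8.5 -1.6]
 [-6.5  0.6]
 [ 3.5  0.6]]
-42.5 [313.33028302 220.53798324]
0 [313.53837692 308.73596302]
42.5 [313.7175835  384.69041464]
```

```bash
python3 -m jog '{"xyz":[[-0.1,0.08,-0.8],[-0.05,0.04,-0.9],[0,0,-0.8],[0,0,-0.6],[0,0,0]],"angular":[[0.04,0.05,0],[0,0,0],[0,0,0],[0,0,0],[0,0,0]]}'
python3 - <<'E'
from corr import *
corr(.32)
c=camera_params("wrist"); I=capture("wrist"); cv2.imwrite("pics/w16.png",I[:,:,::-1]); np.save("w16.npy",c,allow_pickle=True)
cv2.imwrite("pics/w16a.png",cv2.resize(I[120:320,200:440,::-1],(720,600),interpolation=cv2.INTER_CUBIC))
cv2.imwrite("pics/sd16.png",cv2.resize(capture("side")[170:290,250:410,::-1],(800,600),interpolation=cv2.INTER_CUBIC))
cv2.imwrite("pics/sc16.png",cv2.resize(capture("scene")[190:310,220:380,::-1],(800,600),interpolation=cv2.INTER_CUBIC))
E
```

```text
time: 22.65
tool_pos: [565.3, 55.1, 67.6]
tcp_rot: [-3.142, -0.001, 0.318]
contact_force: [-0.2, 0.4, 0.2]
grip_width: 28.1
pos [565.3  55.1  67.6] turn (full-scale units) [-0.    0.01  0.02]
```

View pics/w16a.png

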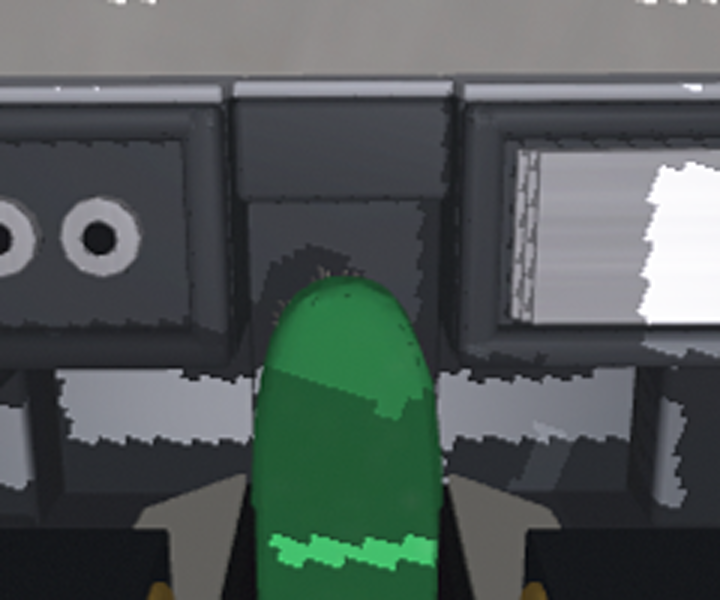

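View pics/sd16.png

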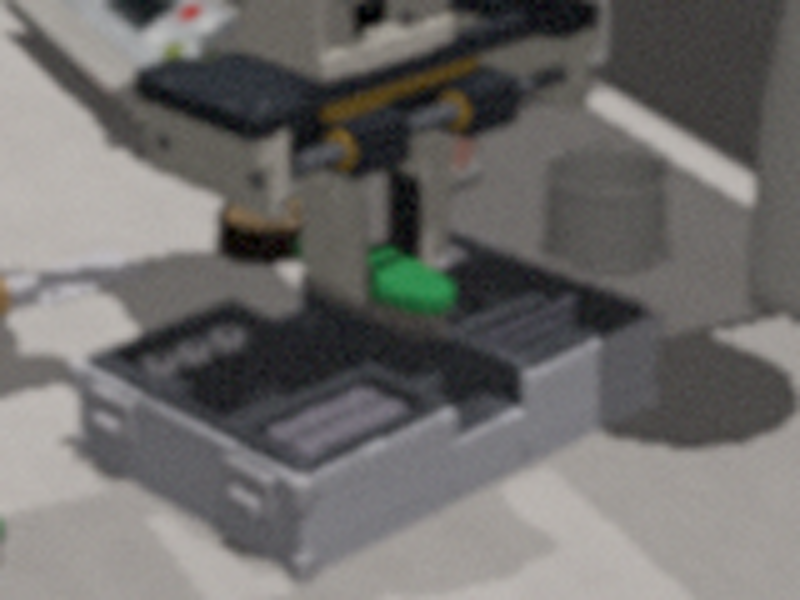

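View pics/sc16.png

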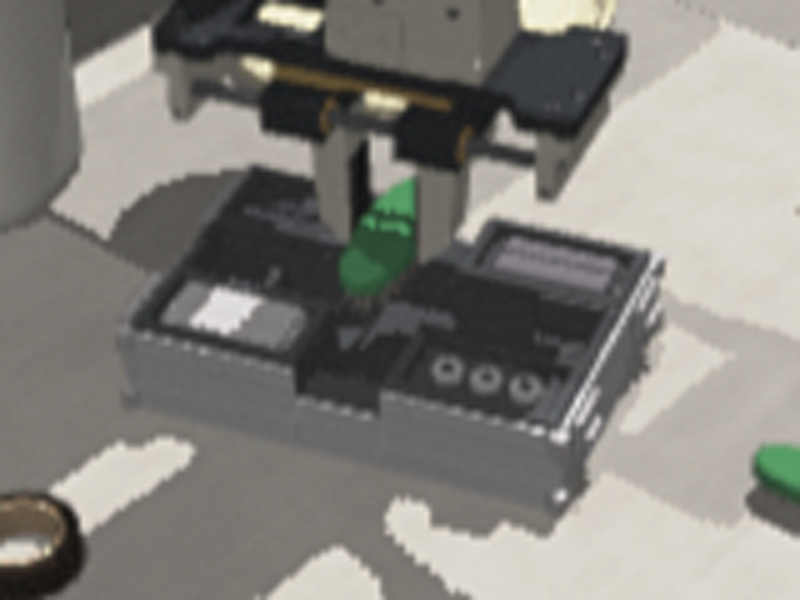

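```bash
python3 - <<'E'
from fit3 import *
c=np.load("w16.npy",allow_pickle=True).item()
def loc(q):
    d=np.array(q[:2])-np.array([565.3,55.1]); a=.319; return np.array([np.cos(a)*d[0]+np.sin(a)*d[1],-np.sin(a)*d[0]+np.cos(a)*d[1]]).round(1)
up=lambda u,v:(200+u/3,120+v/3)
print("slot end edge",loc(px('wrist',*up(346,198),30,c)),"outer scoop edge y=69", loc(px('wrist',*up(346,97),30,c)), loc(px('wrist',*up(346,82),30,c)))
for z in(60,70,75,79): print(z,"brush end",loc(px('wrist',*up(344,278),z,c)), "side",loc(px('wrist',*up(255,430),z,c)),loc(px('wrist',*up(440,430),z,c)))
print("slot L/R z30",loc(px('wrist',*up(246,198),30,c)),loc(px('wrist',*up(448,198),30,c)))
print("block edges z48 at row 200",loc(px('wrist',*up(232,200),48,c)),loc(px('wrist',*up(460,200),48,c)))
print("blk y20 z48",loc(px('wrist',*up(160,362),48,c)))
E
```

```text
[5.65427513e+02 5.84734579e+01 3.19126765e-01]
[[-3.  -0.6]
 [ 2.3 -0.6]
 [ 0.2  1.7]
 [-0.1  1.7]
 [ 3.9 -1.5]
 [-8.5 -1.6]
 [-6.5  0.6]
 [ 3.5  0.6]]
slot end edge [ 1.  50.3] outer scoop edge y=69 [ 1.  68.6] [ 1.  71.3]
60 brush end [ 0.6 41.8] side [-14.5  15.7] [16.7 15.6]
70 brush end [ 0.6 44.1] side [-13.6  19.5] [15.8 19.4]
75 brush end [ 0.6 45.2] side [-13.1  21.4] [15.3 21.3]
79 brush end [ 0.6 46.1] side [-12.8  22.9] [14.9 22.9]
slot L/R z30 [-17.6  50.4] [20.  50.3]
block edges z48 at row 200 [-18.4  52.7] [20.2 52.6]
blk y20 z48 [-32.  24.]
```

The brush is centred over the slot: gap at the +y end is about 5 mm, lateral offset under 0.5 mm. Descending.

```bash
python3 -m jog '{"xyz":[[0,0,-0.5],[0,0,-0.5],[0,0,-0.5],[0,0,0]],"angular":[[0,0,0],[0,0,0],[0,0,0],[0,0,0]]}';python3 -m jog '{"xyz":[[0,0,-0.3],[0,0,-0.3],[0,0,0]],"angular":[[0,0,0],[0,0,0],[0,0,0]]}'
```

```text
time: 23.2
tool_pos: [568.0, 55.1, 39.1]
tcp_rot: [3.139, -0.009, 0.318]
contact_force: [0.2, 0.5, -0.7]
grip_width: 28.6
time: 23.5
tool_pos: [567.8, 55.1, 25.7]
tcp_rot: [3.139, -0.008, 0.318]
contact_force: [-0.4, 0.0, -1.3]
grip_width: 28.1
```

```bash
python3 -m jog '{"xyz":[[-0.12,0,-0.15],[0,0,-0.12],[0,0,0]],"angular":[[0,0.06,0],[0,0,0],[0,0,0]]}';python3 -m jog '{"xyz":[[0,0,-0.1],[0,0,0]],"angular":[[0,0,0],[0,0,0]]}'
```

```text
time: 23.8
tool_pos: [565.4, 55.1, 20.1]
tcp_rot: [3.141, -0.002, 0.318]
contact_force: [-0.1, -0.5, -0.6]
grip_width: 28.4
time: 24.0
tool_pos: [565.6, 55.1, 18.1]
tcp_rot: [3.141, -0.003, 0.318]
contact_force: [0.1, -0.6, -1.0]
grip_width: 28.1
```

```bash
python3 -m jog '{"xyz":[[0,0,-0.06],[0,0,0]],"angular":[[0,0,0],[0,0,0]]}';python3 -m jog '{"xyz":[[0,0,-0.05],[0,0,0]],"angular":[[0,0,0],[0,0,0]]}';python3 -m jog '{"xyz":[[0,0,-0.05],[0,0,0]],"angular":[[0,0,0],[0,0,0]]}'
```

```text
time: 24.2
tool_pos: [565.8, 55.1, 17.1]
tcp_rot: [3.141, -0.003, 0.318]
contact_force: [0.4, -0.7, 0.1]
grip_width: 28.1
time: 24.4
tool_pos: [566.1, 55.1, 16.4]
tcp_rot: [3.141, -0.004, 0.318]
contact_force: [0.0, -0.3, 0.8]
grip_width: 28.1
time: 24.6
tool_pos: [566.3, 55.1, 16.6]
tcp_rot: [3.14, -0.005, 0.318]
contact_force: [0.4, 0.3, -0.7]
grip_width: 28.2
```

```bash
python3 -m jog '{"xyz":[[-0.03,0,-0.1],[0,0,0]],"angular":[[0,0,0],[0,0,0]]}';python3 - <<'E'
from h import *
I=capture("wrist"); cv2.imwrite("pics/w17.png",cv2.resize(I[120:320,200:440,::-1],(720,600),interpolation=cv2.INTER_CUBIC))
E
```

```text
time: 24.8
tool_pos: [566.6, 55.1, 16.7]
tcp_rot: [3.139, -0.007, 0.318]
contact_force: [0.1, -0.2, -1.7]
grip_width: 27.8
```

View pics/w17.png

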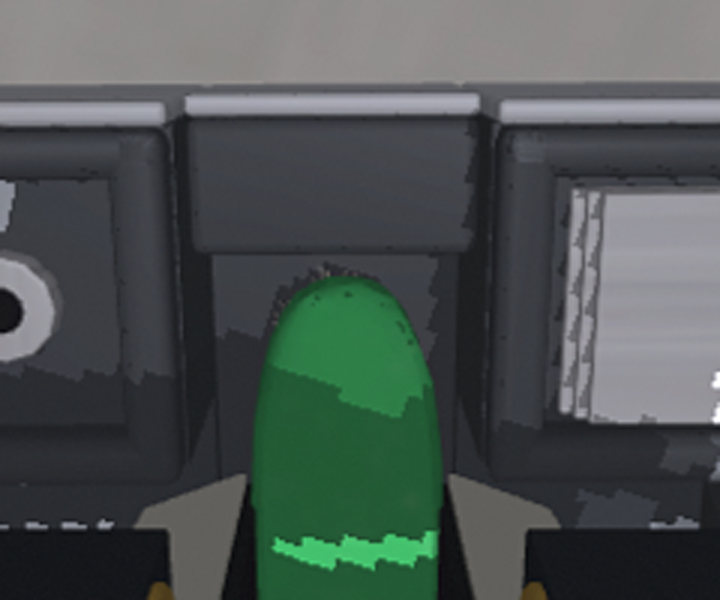

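```bash
python3 -m jog '{"xyz":[[-0.05,0,-0.15]],"angular":[[0,0.07,0]]}';python3 -m jog '{"xyz":[[0,0,-0.1]],"angular":[[0,0,0]]}'
```

```text
time: 24.95
tool_pos: [566.8, 55.1, 16.0]
tcp_rot: [3.14, -0.003, 0.319]
contact_force: [-9.3, 0.0, 38.0]
grip_width: 28.1
time: 25.05
tool_pos: [566.8, 55.1, 16.1]
tcp_rot: [3.14, -0.003, 0.319]
contact_force: [-9.2, -0.1, 20.4]
grip_width: 28.2
```

Firm contact at TCP z 16, the expected seated height. Opening just enough to release, then lifting.

```bash
python3 -m jog '{"xyz":[[0,0,0.03],[0,0,0],[0,0,0],[0,0,0],[0,0,0]],"angular":[[0,0,0],[0,0,0],[0,0,0],[0,0,0],[0,0,0]]}' -0.04
python3 -m jog '{"xyz":[[0,0,0.3],[0,0,0.6],[0,0,0.9],[0,0,0.95],[0,0,0.95],[0,0,0.95],[0,0,0.95],[0,0,0.95]],"angular":[[0,0,0],[0,0,0],[0,0,0],[0,0,0],[0,0,0],[0,0,0],[0,0,0],[0,0,0]]}'
python3 - <<'E'
from corr import *
corr(.32)
c=camera_params("wrist"); I=capture("wrist"); cv2.imwrite("pics/w18.png",I[:,:,::-1]); np.save("w18.npy",c,allow_pickle=True)
cv2.imwrite("pics/sd18.png",cv2.resize(capture("side")[170:290,250:410,::-1],(800,600),interpolation=cv2.INTER_CUBIC))
E
```

```text
time: 25.55
tool_pos: [566.5, 55.1, 16.0]
tcp_rot: [3.14, -0.002, 0.319]
contact_force: [0.1, 0.3, -0.1]
grip_width: 47.6
time: 26.35
tool_pos: [564.6, 55.1, 154.7]
tcp_rot: [-3.142, 0.001, 0.319]
contact_force: [-0.6, -0.5, -0.7]
grip_width: 47.5
pos [564.6  55.1 154.7] turn (full-scale units) [ 0.   -0.01  0.01]
```

View pics/w18.png

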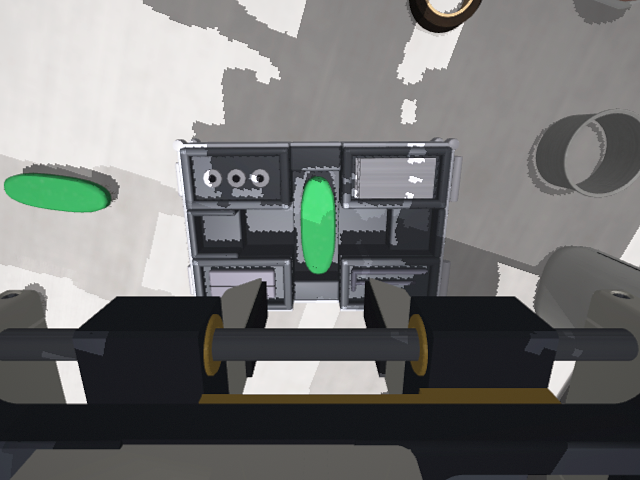

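View pics/sd18.png

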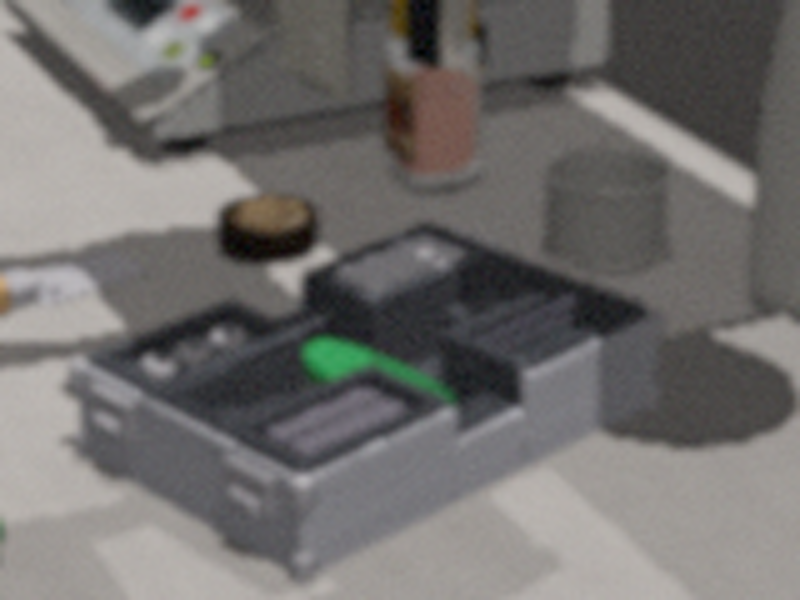

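Brush is in its slot, level: wrist (318,225), with even gaps all round. Now back to the scraper.

```bash
python3 -m jog '{"xyz":[[-0.38,0.58,0.2],[-0.38,0.58,0.2],[-0.38,0.58,0.2],[-0.38,0.58,0.2],[-0.38,0.58,0.1],[-0.38,0.58,0.1],[-0.38,0.58,0.1],[-0.38,0.58,0.1],[-0.38,0.58,0.1],[-0.38,0.58,0.1]],"angular":[[0,0,0.93],[0,0,0.93],[0,0,0.93],[0,0,0.93],[0,0,0.93],[0,0,0.93],[0,0,0.93],[0,0,0.93],[0,0,0.93],[0,0,0.93]]}' -1
python3 -m jog '{"xyz":[[-0.38,0.58,0.1],[-0.38,0.58,0.1],[-0.38,0.58,0.1],[-0.38,0.58,0.1],[-0.38,0.58,0.1],[0,0.3,0],[0,0,0]],"angular":[[0,0,0.93],[0,0,0.93],[0,0,0.93],[0,0,0.93],[0,0,0.93],[0,0,0.7],[0,0,0]]}'
python3 - <<'E'
from corr import *
corr(1.885)
c=camera_params("wrist"); I=capture("wrist"); cv2.imwrite("pics/w19.png",I[:,:,::-1]); np.save("w19.npy",c,allow_pickle=True)
E
```

```text
time: 27.45
tool_pos: [484.7, 173.3, 183.2]
tcp_rot: [-3.14, -0.002, 1.328]
contact_force: [-0.3, -0.4, -0.6]
grip_width: 91.4
time: 28.15
tool_pos: [441.2, 240.3, 191.5]
tcp_rot: [-3.135, -0.002, 1.916]
contact_force: [-0.2, -0.1, -0.1]
grip_width: 92.0
pos [441.2 240.3 191.5] turn (full-scale units) [ 0.01 -0.07 -0.29]
```

View pics/w19.png

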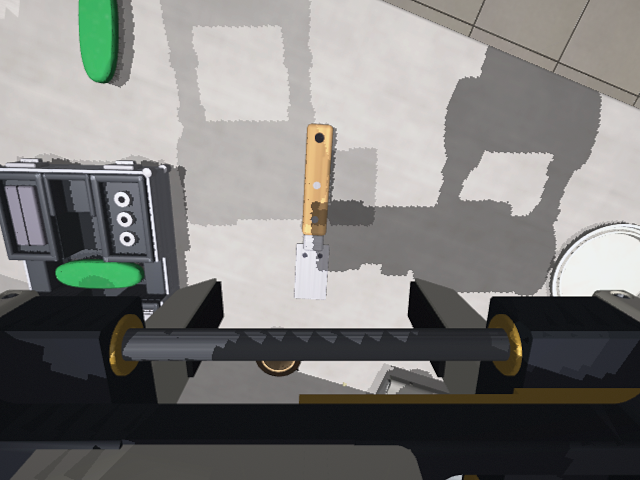

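```bash
python3 - <<'E'
from h import *
c=np.load("w19.npy",allow_pickle=True).item()
a=px('wrist',319,124.5,18,c);b=px('wrist',311,299,2,c);f=px('wrist',313.5,235,18,c)
print(a,b,f,np.linalg.norm((b-a)[:2]),np.linalg.norm((f-a)[:2]),np.arctan2(*(b-a)[1::-1]),np.arctan2(*(f-a)[1::-1]))
u=(b-a)[:2]/np.linalg.norm((b-a)[:2]); m=(a+b)[:2]/2; print(m,m-3*u)
E
```

```text
[359.76227178 215.83811435  18.        ] [532.30865641 269.24253968   2.        ] [458.80122835 245.92934868  18.        ] 180.6219463279991 103.50940682765756 0.300156420385052 0.29496895046548816
[446.0354641  242.54032702] [443.16959334 241.6533181 ]
```

```bash
python3 -m jog '{"xyz":[[0.1,0.04,-0.8],[0.1,0.04,-0.95],[0,0,-0.95],[0,0,-0.95],[0,0,-0.95],[0,0,-0.95],[0,0,-0.95],[0,0,-0.8],[0,0,0]],"angular":[[0.01,-0.07,-0.22],[0,0,-0.22],[0,0,0],[0,0,0],[0,0,0],[0,0,0],[0,0,0],[0,0,0],[0,0,0]]}'
python3 - <<'E'
from corr import *
corr(1.870)
c=camera_params("wrist"); I=capture("wrist"); cv2.imwrite("pics/w20.png",I[:,:,::-1]); np.save("w20.npy",c,allow_pickle=True)
E
```

```text
time: 29.1
tool_pos: [445.6, 236.9, 39.5]
tcp_rot: [3.141, 0.001, 1.841]
contact_force: [0.4, 0.4, -0.4]
grip_width: 91.8
pos [445.6 236.9  39.5] turn (full-scale units) [0.01 0.   0.28]
```

View pics/w20.png

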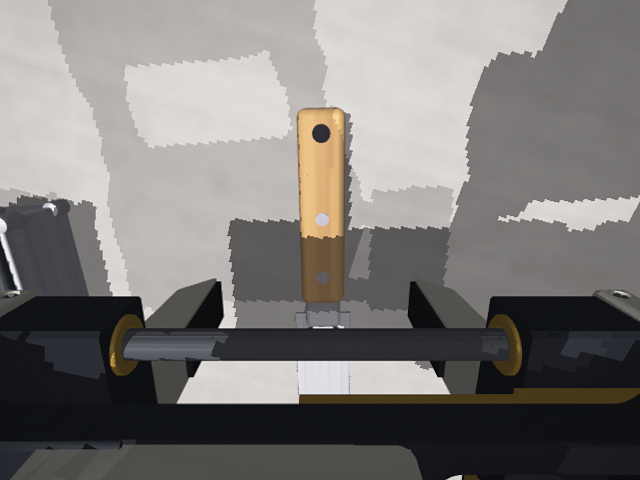

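```bash
python3 -m jog '{"xyz":[[0,0.22,-0.5],[0,0,-0.6],[0,0,-0.4],[0,0,-0.2],[0,0,0]],"angular":[[0,0,0.28],[0,0,0],[0,0,0],[0,0,0],[0,0,0]]}'
python3 - <<'E'
from corr import *
corr(1.870)
c=camera_params("wrist"); I=capture("wrist"); cv2.imwrite("pics/w21.png",I[:,:,::-1]); np.save("w21.npy",c,allow_pickle=True)
E
```

```text
time: 29.65
tool_pos: [447.9, 242.1, 5.8]
tcp_rot: [3.136, 0.001, 1.87]
contact_force: [0.4, 0.7, 0.3]
grip_width: 91.8
pos [447.9 242.1   5.8] turn (full-scale units) [-0.01  0.06 -0.  ]
```

View pics/w21.png

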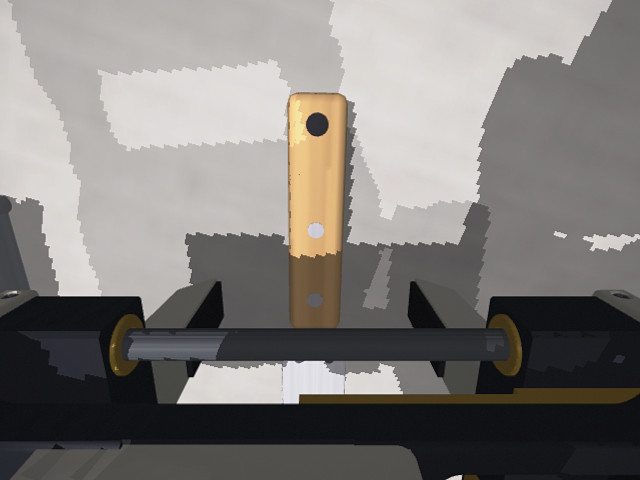

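```bash
python3 - <<'E'
from corr import *
c=np.load("w21.npy",allow_pickle=True).item()
a=px('wrist',317,94,18,c); f=px('wrist',314,328,18,c); print(a,f,np.linalg.norm(a-f))
R=Ro.from_euler('xyz',[3.136,.001,1.87]).as_matrix(); t=np.array([447.9,242.1,5.8])
for d in((0,0,0),(46,-9.5,0),(46,9.5,0),(46,9.5,-40),(46,-9.5,-40)): print(d,proj('wrist',t+R@np.array(d),c))
E
```

```text
[359.60092689 216.22060331  18.        ] [458.32117783 245.33462255  18.        ] 102.92382650107622
(0, 0, 0) [314.00499466 295.48180422]
(46, -9.5, 0) [407.92762893 277.76388392]
(46, 9.5, 0) [405.04820126 312.50444799]
(46, 9.5, -40) [429.71671201 362.0815468 ]
(46, -9.5, -40) [434.43161947 319.51228729]
```

```bash
python3 -m jog '{"xyz":[[-0.25,-0.06,-0.15],[0,0,-0.05],[0,0,0]],"angular":[[0,0.06,0],[0,0,0],[0,0,0]]}'
```

```text
time: 30.0
tool_pos: [442.9, 241.0, 2.4]
tcp_rot: [3.141, -0.001, 1.87]
contact_force: [-0.1, -0.8, -0.2]
grip_width: 91.6
```

```bash
python3 -m jog '{"xyz":[[0,0,-0.06],[0,0,0],[0,0,0],[0,0,0],[0,0,0],[0,0,0],[0,0,0],[0,0,0],[0,0,0],[0,0,0]],"angular":[[0,0,0],[0,0,0],[0,0,0],[0,0,0],[0,0,0],[0,0,0],[0,0,0],[0,0,0],[0,0,0],[0,0,0]]}' 1
python3 -m jog '{"xyz":[[0,0,0.3],[0,0,0.6],[0,0,0.9],[0,0,0.95],[0,0,0.95],[0,0,0.95],[0,0,0]],"angular":[[0,0,0],[0,0,0],[0,0,0],[0,0,0],[0,0,0],[0,0,0],[0,0,0]]}'
python3 - <<'E'
from corr import *
corr(1.89)
c=camera_params("wrist"); I=capture("wrist"); cv2.imwrite("pics/w22.png",I[:,:,::-1]); np.save("w22.npy",c,allow_pickle=True)
cv2.imwrite("pics/sd22.png",cv2.resize(capture("side")[130:250,200:360,::-1],(800,600),interpolation=cv2.INTER_CUBIC))
E
```

```text
time: 31.0
tool_pos: [443.5, 241.2, 1.7]
tcp_rot: [3.139, -0.001, 1.87]
contact_force: [-0.3, 0.1, 0.5]
grip_width: 23.7
time: 31.7
tool_pos: [442.4, 240.8, 101.9]
tcp_rot: [3.14, -0.001, 1.87]
contact_force: [-0.5, 0.0, -1.2]
grip_width: 23.4
pos [442.4 240.8 101.9] turn (full-scale units) [-0.02  0.01  0.19]
```

View pics/w22.png

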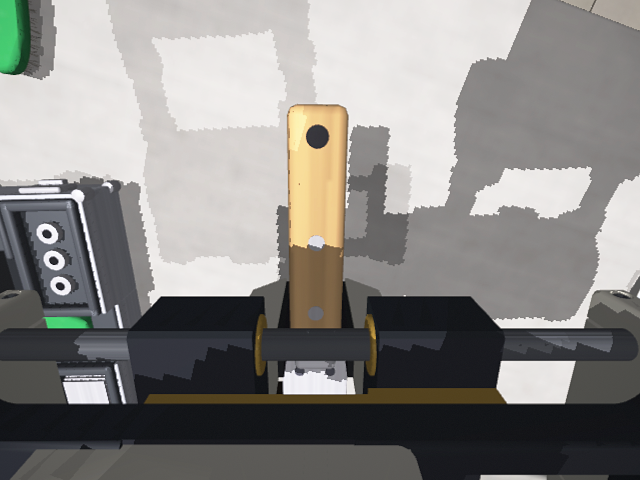

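View pics/sd22.png

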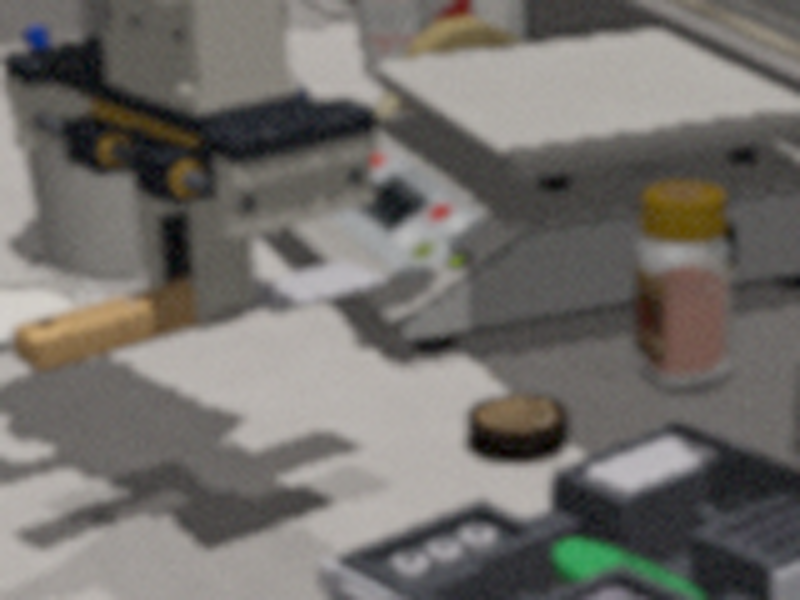

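```bash
python3 -m jog '{"xyz":[[0.4,-0.6,0.1],[0.55,-0.84,0.1],[0.55,-0.84,0.1],[0.55,-0.84,0.1],[0.55,-0.84,0.1],[0.55,-0.84,0.1],[0.55,-0.84,0.1],[0.55,-0.84,0.1],[0.55,-0.84,0],[0.55,-0.84,0]],"angular":[[0,0,0.02],[0,0,0.02],[0,0,0.02],[0,0,0.02],[0,0,0.02],[0,0,0.02],[0,0,0.02],[0,0,0.02],[0,0,0.02],[0,0,0.02]]}'
python3 -m jog '{"xyz":[[0.5,-0.7,0],[0.1,-0.2,0],[0,0,0],[0,0,0]],"angular":[[0,0,0.02],[0,0,0],[0,0,0],[0,0,0]]}'
python3 -c "
from corr import *
corr(1.89)"
```

```text
time: 32.8
tool_pos: [541.7, 71.3, 103.1]
tcp_rot: [-3.114, -0.006, 1.896]
contact_force: [0.9, 0.5, -2.0]
grip_width: 24.0
time: 33.2
tool_pos: [552.9, 50.9, 99.3]
tcp_rot: [-3.108, -0.009, 1.895]
contact_force: [-0.4, 0.2, -1.0]
grip_width: 23.9
pos [552.9  50.9  99.3] turn (full-scale units) [ 0.02 -0.33 -0.05]
```

```bash
python3 -m jog '{"xyz":[[0.25,0.15,-0.2],[0.25,0.15,-0.2],[0,0,0],[0,0,0]],"angular":[[0.01,-0.17,-0.02],[0.01,-0.16,-0.02],[0,0,0],[0,0,0]]}'
python3 - <<'E'
from corr import *
corr(1.89)
c=camera_params("wrist"); I=capture("wrist"); cv2.imwrite("pics/w23.png",I[:,:,::-1]); np.save("w23.npy",c,allow_pickle=True)
cv2.imwrite("pics/sd23.png",cv2.resize(capture("side")[160:280,250:410,::-1],(800,600),interpolation=cv2.INTER_CUBIC))
cv2.imwrite("pics/sc23.png",cv2.resize(capture("scene")[180:300,220:380,::-1],(800,600),interpolation=cv2.INTER_CUBIC))
E
```

```text
time: 33.6
tool_pos: [562.4, 59.9, 90.5]
tcp_rot: [3.139, 0.0, 1.894]
contact_force: [0.0, -0.5, -0.2]
grip_width: 23.7
pos [562.4  59.9  90.5] turn (full-scale units) [-0.    0.02 -0.04]
```

View pics/w23.png

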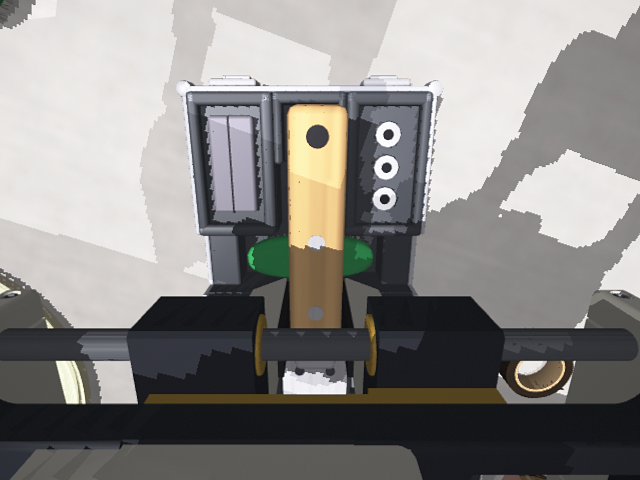

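View pics/sd23.png

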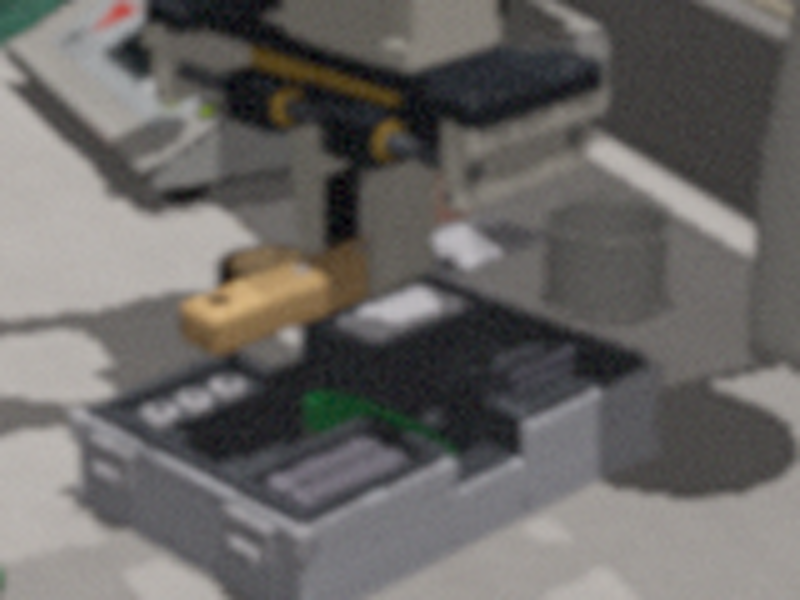

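View pics/sc23.png

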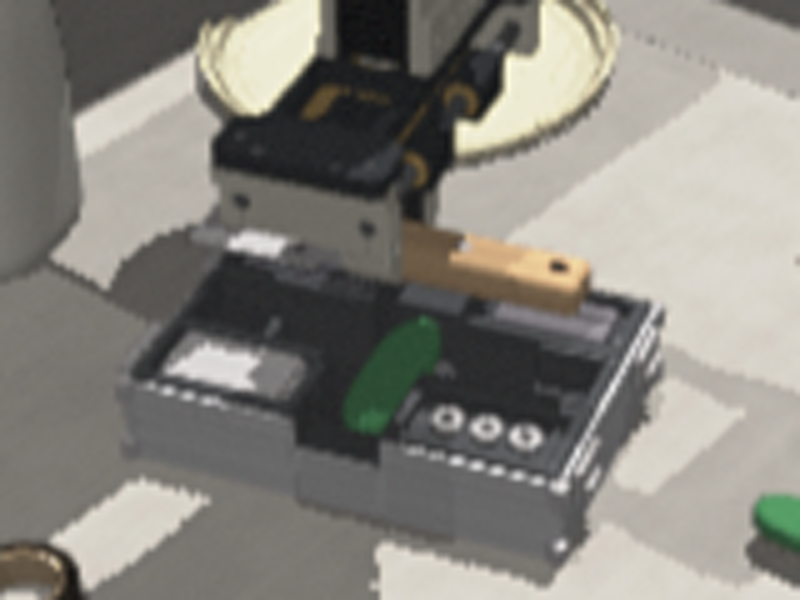

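```bash
python3 -m jog '{"xyz":[[0,0,-0.65],[0,0,-0.65],[0,0,0],[0,0,0]],"angular":[[0,0.02,-0.04],[0,0,0],[0,0,0],[0,0,0]]}'
python3 - <<'E'
from corr import *
corr(1.89)
c=camera_params("wrist"); I=capture("wrist"); cv2.imwrite("pics/w24.png",I[:,:,::-1]); np.save("w24.npy",c,allow_pickle=True)
cv2.imwrite("pics/w24a.png",cv2.resize(I[60:300,170:470,::-1],(750,600),interpolation=cv2.INTER_CUBIC))
E
```

```text
time: 34.15
tool_pos: [562.3, 59.3, 61.9]
tcp_rot: [-3.141, -0.0, 1.888]
contact_force: [-0.3, -0.7, -1.3]
grip_width: 24.0
pos [562.3  59.3  61.9] turn (full-scale units) [-0.   -0.01  0.02]
```

View pics/w24a.png

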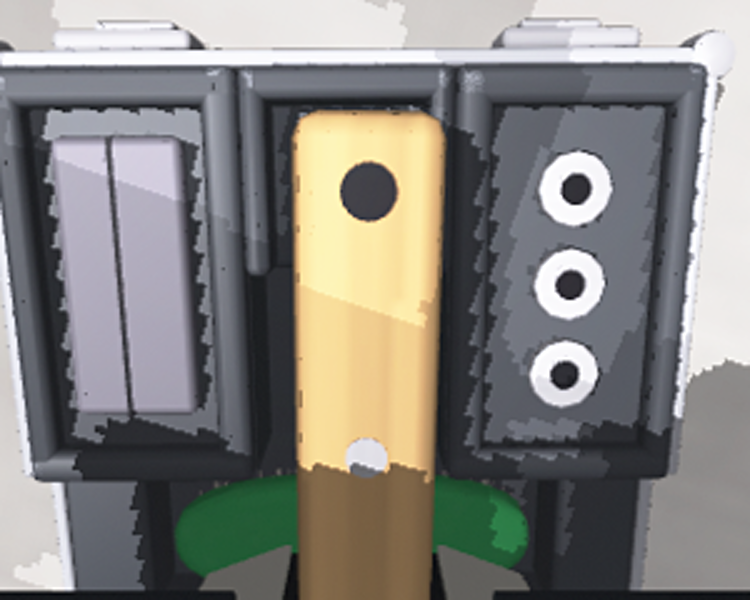

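```bash
python3 - <<'E'
from h import *
c=np.load("w24.npy",allow_pickle=True).item()
T=np.array([562.3,59.3])
def loc(u,v,z,a=.319):
    d=px('wrist',170+u/2.5,60+v/2.5,z,c)[:2]-T; return np.array([np.cos(a)*d[0]+np.sin(a)*d[1],-np.sin(a)*d[0]+np.cos(a)*d[1]]).round(1)
zt=61.9-1.7+18
print("tail",loc(368,113,zt),"L/R tail",loc(297,150,zt-1),loc(444,150,zt-1),"L/R front",loc(299,560,zt-1),loc(433,560,zt-1))
for nm,u,v in(("pink blk outer low corner",32,475),("ring blk outer low corner",672,475),("ring corner top",712,58),("left bar inner top",268,120),("left bar low",268,268),("closed end wall",350,108),("outer end edge",350,60),("blk L inner",252,472),("blk R inner",443,472)): print(nm,loc(u,v,48))
print("brush L/R",loc(176,535,26),loc(528,535,26))
E
```

```text
tail [-87.6   1.5] L/R tail [-82.3  -9.5] [-82.3  13.3] L/R front [-13.1 -10.8] [-13.1  13. ]
pink blk outer low corner [-19.3 -68.1]
ring blk outer low corner [-19.   64.8]
ring corner top [-98.8  64.1]
left bar inner top [-88.4 -16.8]
left bar low [-61.5 -17.7]
closed end wall [-90.5  -1.6]
outer end edge [-98.6  -1.6]
blk L inner [-19.9 -22.4]
blk R inner [-19.8  17.2]
brush L/R [  3.3 -44.1] [ 3.6 40. ]
```

```bash
python3 -m jog '{"xyz":[[0.06,-0.17,0],[0,0,0],[0,0,0]],"angular":[[0,0,0.1],[0,0,0],[0,0,0]]}'
python3 - <<'E'
from corr import *
corr(1.9)
c=camera_params("wrist"); I=capture("wrist"); cv2.imwrite("pics/w25.png",I[:,:,::-1]); np.save("w25.npy",c,allow_pickle=True)
cv2.imwrite("pics/w25a.png",cv2.resize(I[60:300,170:470,::-1],(750,600),interpolation=cv2.INTER_CUBIC))
E
```

```text
time: 34.5
tool_pos: [563.9, 55.4, 62.4]
tcp_rot: [3.141, -0.0, 1.9]
contact_force: [-0.1, 0.7, -0.7]
grip_width: 23.9
pos [563.9  55.4  62.4] turn (full-scale units) [-0.  0.  0.]
```

View pics/w25a.png

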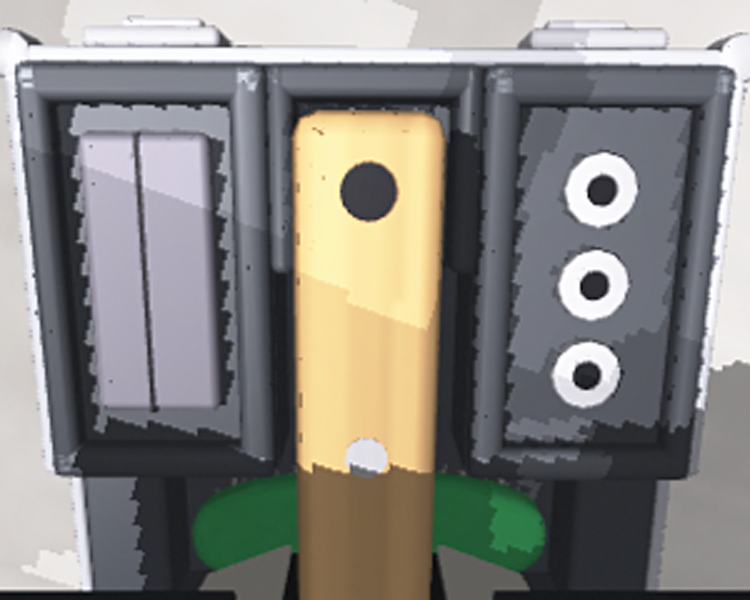

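```bash
python3 - <<'E'
from h import *
c=np.load("w25.npy",allow_pickle=True).item()
T=np.array([563.9,55.4])
def loc(u,v,z,a=1.9-np.pi/2):
    d=px('wrist',170+u/2.5,60+v/2.5,z,c)[:2]-T; return np.array([np.cos(a)*d[0]+np.sin(a)*d[1],-np.sin(a)*d[0]+np.cos(a)*d[1]]).round(1)
zt=62.4-1.7+18
print("tail",loc(368,113,zt),"L/R tail",loc(297,150,zt-1),loc(444,150,zt-1),"L/R front",loc(299,560,zt-1),loc(433,560,zt-1))
for nm,u,v in(("pink blk outer low corner",55,472),("ring blk outer low corner",692,475),("L outer mid",36,300),("R outer mid",712,300),("L top",18,62),("R top",737,62),("left bar outer top",272,90),("r bar outer top",481,90),("closed end wall",370,106),("outer end edge",370,58),("blk L inner",275,472),("blk R inner",468,472)): print(nm,loc(u,v,48))
print("brush L/R",loc(193,535,26),loc(546,535,26))
E
```

```text
tail [-87.6   1.4] L/R tail [-82.3  -9.6] [-82.3  13.2] L/R front [-13.2 -10.8] [-13.1  13. ]
pink blk outer low corner [-19.8 -63.4]
ring blk outer low corner [-18.9  69.1]
L outer mid [-55.3 -63.4]
R outer mid [-55.2  69.2]
L top [-98.4 -62. ]
R top [-98.3  68.8]
left bar outer top [-93.6 -16. ]
r bar outer top [-93.6  22.3]
closed end wall [-90.9   2. ]
outer end edge [-99.   2.]
blk L inner [-19.7 -17.7]
blk R inner [-19.6  22.5]
brush L/R [  3.6 -40.1] [ 3.7 44.5]
```

```bash
python3 -m jog '{"xyz":[[-0.07,0.05,-0.1],[0,0,-0.2],[0,0,-0.1],[0,0,0]],"angular":[[0,0,0],[0,0,0],[0,0,0],[0,0,0]]}'
python3 -c "
from corr import *
corr(1.9)"
```

```text
time: 34.95
tool_pos: [562.5, 56.6, 54.1]
tcp_rot: [3.141, 0.0, 1.9]
contact_force: [0.0, 0.5, -1.2]
grip_width: 23.9
pos [562.5  56.6  54.1] turn (full-scale units) [-0.    0.01  0.  ]
```

```bash
python3 -m jog '{"xyz":[[0,0,-0.2],[0,0,-0.15],[0,0,0]],"angular":[[0,0,0],[0,0,0],[0,0,0]]}'
python3 - <<'E'
from corr import *
corr(1.9)
c=camera_params("wrist"); I=capture("wrist"); np.save("w26.npy",c,allow_pickle=True)
cv2.imwrite("pics/w26a.png",cv2.resize(I[60:300,170:470,::-1],(750,600),interpolation=cv2.INTER_CUBIC))
cv2.imwrite("pics/sd26.png",cv2.resize(capture("side")[160:280,250:410,::-1],(800,600),interpolation=cv2.INTER_CUBIC))
E
```

```text
time: 35.25
tool_pos: [562.4, 56.7, 46.3]
tcp_rot: [3.141, -0.0, 1.9]
contact_force: [-0.1, 0.4, -1.0]
grip_width: 23.8
pos [562.4  56.7  46.3] turn (full-scale units) [-0.    0.01  0.  ]
```

View pics/w26a.png

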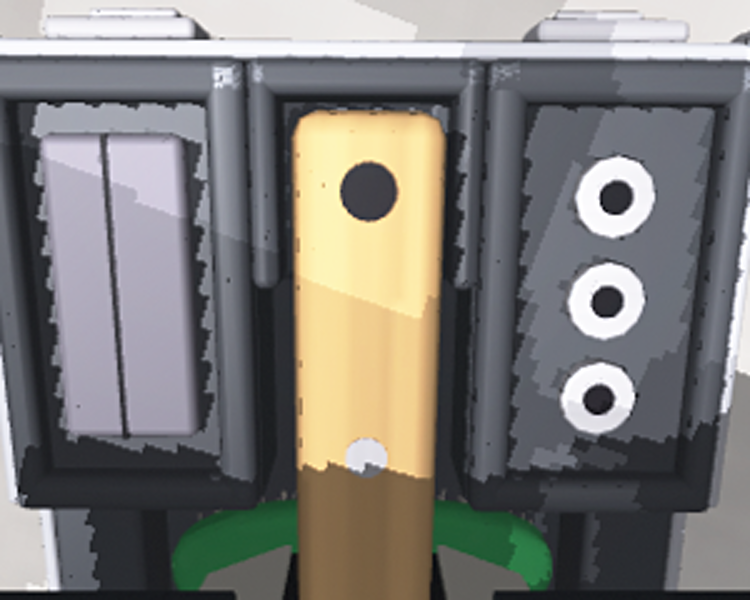

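View pics/sd26.png

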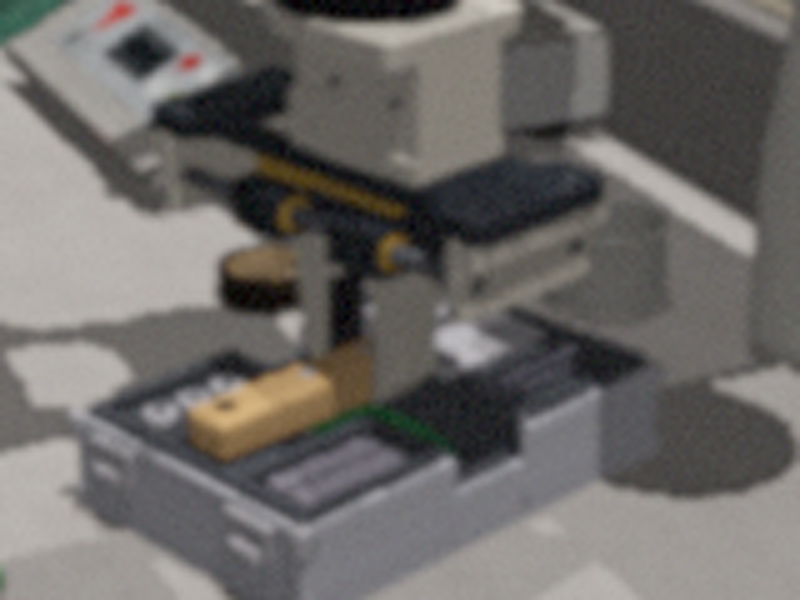

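The handle is centred between the channel walls: walls at crop x 277 and 455, handle 295–444. Lowering onto the ledges.

```bash
python3 -m jog '{"xyz":[[0,-0.02,-0.2],[0,0,-0.15],[0,0,0]],"angular":[[0,0,0],[0,0,0],[0,0,0]]}'
python3 -m jog '{"xyz":[[0,0,-0.12],[0,0,-0.08],[0,0,0]],"angular":[[0,0,0],[0,0,0],[0,0,0]]}'
```

```text
time: 35.65
tool_pos: [562.8, 56.2, 39.3]
tcp_rot: [3.14, 0.0, 1.9]
contact_force: [-0.2, -0.0, -1.9]
grip_width: 23.7
time: 35.95
tool_pos: [562.8, 56.2, 34.9]
tcp_rot: [3.14, 0.0, 1.9]
contact_force: [0.4, 0.4, -1.2]
grip_width: 23.5
```

```bash
python3 -m jog '{"xyz":[[0,0,-0.08]],"angular":[[0,0,0]]}'
python3 -m jog '{"xyz":[[0,0,-0.06]],"angular":[[0,0,0]]}'
python3 -m jog '{"xyz":[[0,0,-0.06]],"angular":[[0,0,0]]}'
```

```text
time: 36.05
tool_pos: [562.9, 56.2, 33.3]
tcp_rot: [3.14, 0.0, 1.9]
contact_force: [0.3, -0.4, -0.9]
grip_width: 23.7
time: 36.15
tool_pos: [562.9, 56.2, 32.0]
tcp_rot: [3.14, 0.0, 1.9]
contact_force: [-0.6, 0.2, -2.1]
grip_width: 23.5
time: 36.25
tool_pos: [563.0, 56.2, 31.7]
tcp_rot: [3.14, 0.001, 1.9]
contact_force: [-6.2, -0.5, 17.3]
grip_width: 24.1
```

Contact at TCP z 31.7, exactly the expected seated height. Looking before I release.

```bash
python3 - <<'E'
from corr import *
I=capture("wrist")
cv2.imwrite("pics/w27a.png",cv2.resize(I[60:300,170:470,::-1],(750,600),interpolation=cv2.INTER_CUBIC))
cv2.imwrite("pics/sd27.png",cv2.resize(capture("side")[160:280,250:410,::-1],(800,600),interpolation=cv2.INTER_CUBIC))
E
python3 -m jog '{"xyz":[[0,0,0.02],[0,0,0],[0,0,0],[0,0,0],[0,0,0]],"angular":[[0,0,0],[0,0,0],[0,0,0],[0,0,0],[0,0,0]]}' 0.04
```

```text
time: 36.85
tool_pos: [563.7, 56.2, 32.8]
tcp_rot: [3.137, 0.001, 1.9]
contact_force: [-0.2, 0.7, 0.1]
grip_width: 43.9
```

View pics/w27a.png

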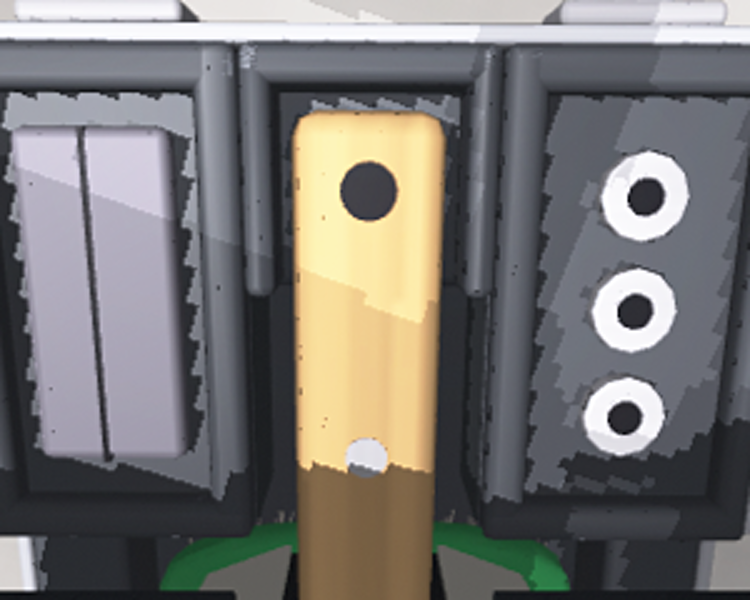

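View pics/sd27.png

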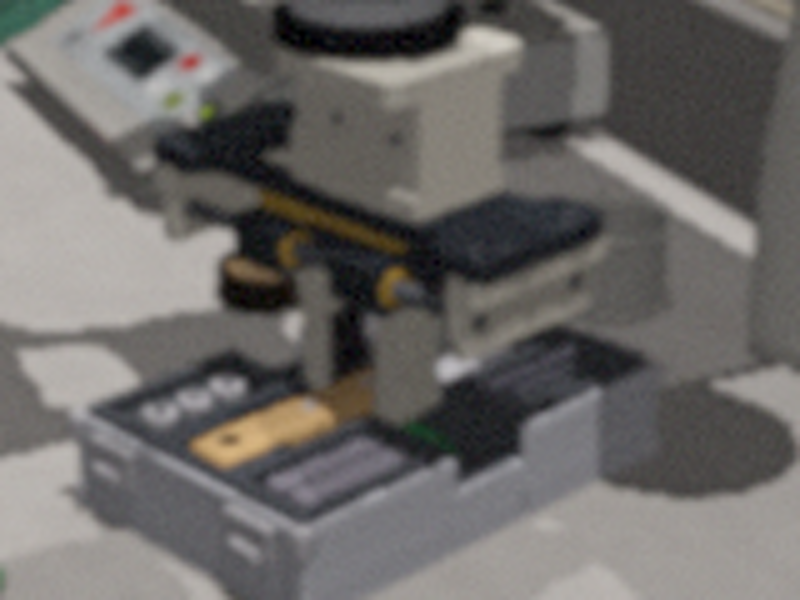

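Seated flush with the block tops. Retreating straight up.

```bash
python3 -m jog '{"xyz":[[0,0,0.3],[0,0,0.6],[0,0,0.9],[0,0,0.95],[0,0,0.95],[0,0,0.95],[0,0,0.95],[0,0,0.95],[0,0,0.95],[0,0,0.9]],"angular":[[0,0,0],[0,0,0],[0,0,0],[0,0,0],[0,0,0],[0,0,0],[0,0,0],[0,0,0],[0,0,0],[0,0,0]]}'
python3 - <<'E'
from corr import *
c=camera_params("wrist"); I=capture("wrist"); cv2.imwrite("pics/w28.png",I[:,:,::-1]); np.save("w28.npy",c,allow_pickle=True)
cv2.imwrite("pics/sd28.png",cv2.resize(capture("side")[170:290,250:410,::-1],(800,600),interpolation=cv2.INTER_CUBIC))
cv2.imwrite("pics/sc28.png",cv2.resize(capture("scene")[180:320,150:360,::-1],(800,533),interpolation=cv2.INTER_CUBIC))
E
```

```text
time: 37.85
tool_pos: [561.9, 56.3, 213.4]
tcp_rot: [3.137, 0.002, 1.9]
contact_force: [0.3, 0.4, 0.3]
grip_width: 44.0
```

View pics/w28.png

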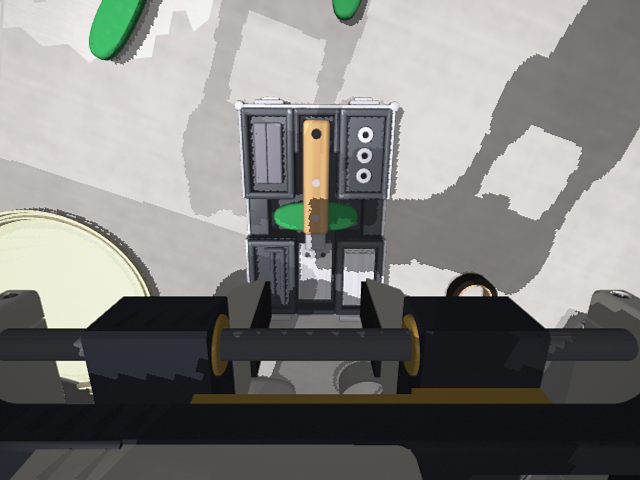

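View pics/sd28.png

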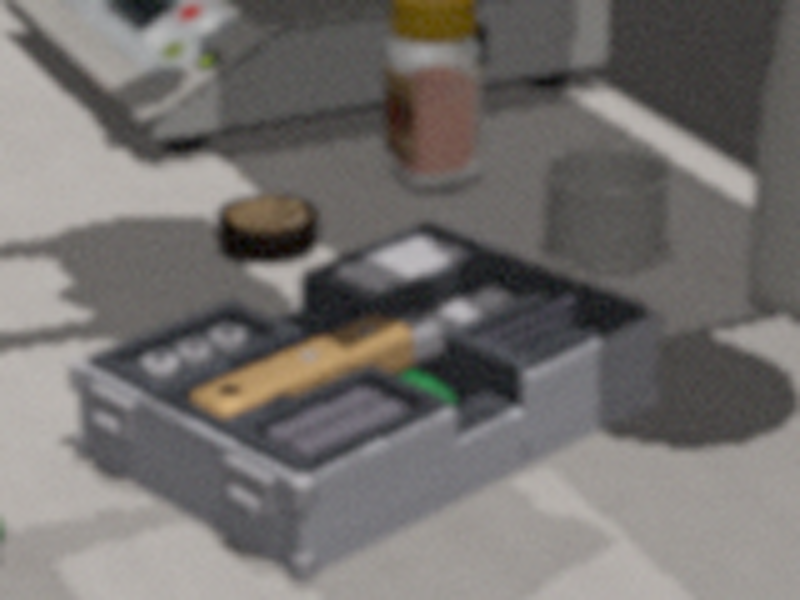

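View pics/sc28.png

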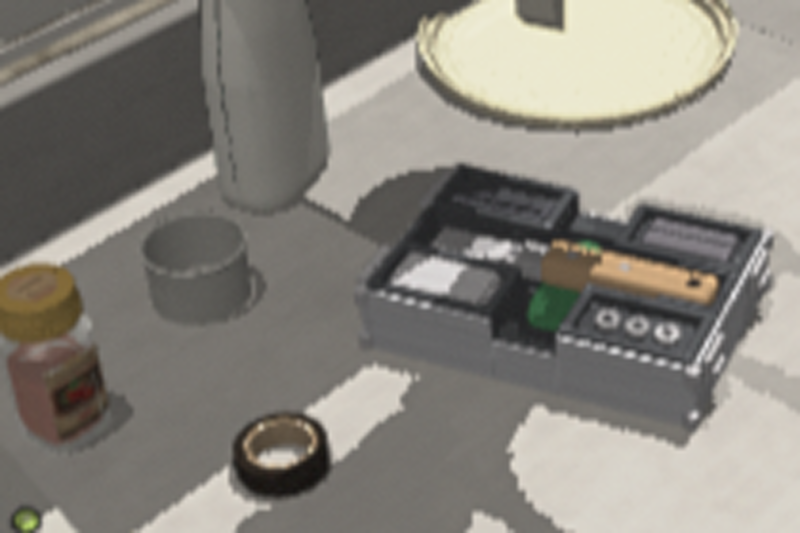

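Checking the blade end more closely.

```bash
python3 -m jog '{"xyz":[[0.7,0.24,0],[0.7,0.24,0],[0.7,0.24,0],[0.7,0.24,0],[0,0,0]],"angular":[[0,0,0],[0,0,0],[0,0,0],[0,0,0],[0,0,0]]}'
python3 - <<'E'
from corr import *
I=capture("wrist"); cv2.imwrite("pics/w29.png",cv2.resize(I[50:320,200:460,::-1],(578,600),interpolation=cv2.INTER_CUBIC)); np.save("w29.npy",camera_params("wrist"),allow_pickle=True)
E
```

```text
time: 38.5
tool_pos: [617.1, 75.9, 208.6]
tcp_rot: [-3.14, -0.0, 1.899]
contact_force: [0.2, 0.4, 0.3]
grip_width: 44.1
```

View pics/w29.png

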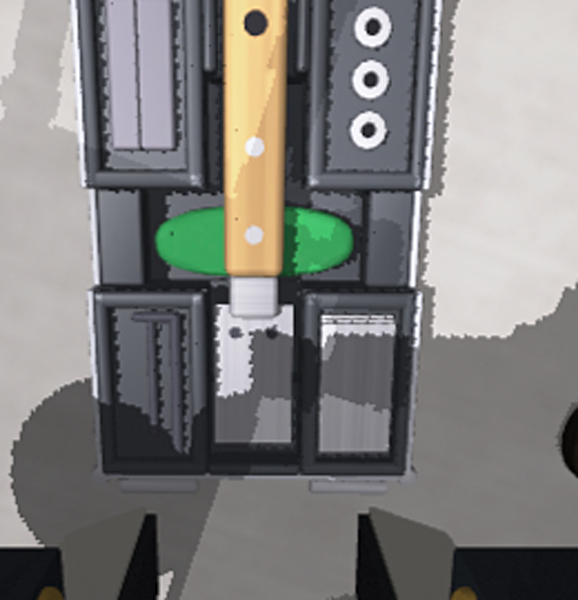

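The blade sits inside its channel with gaps at both sides and at the tip (crop row 443, end wall about 457). The brush is under the handle. Handing in.

```bash
python3 -c "
from plant import bot
print(bot.close_job())"
```

```text
the job is handed in; nothing more can be done
None
```

The job is done and handed in at about 38.5 s of the 72 s allowed; no verdict was reported.

- **Scraper out:** I lifted it from the brush's slot and laid it flat on the bare bench.
- **Brush:** I took the brush farthest from the base, about 595 mm away, and set it bristles down in its slot. The tool was at the expected seated height, with a brief 38 N at the wrist on contact with the floor.
- **Scraper seated:** I re-gripped it at mid-handle and lowered it into its seat, blade at the wide end. Contact came with the tool at 31.7 mm, exactly the seated height.

**Last checks:**
- The handle is flush with the block tops, and the blade lies in its channel with clearance at both sides and at the tip.
- The brush is under the handle.
- The ring cutter, spice jar and tape roll look unmoved in the final pictures, though I did not measure them.
- The gripper was clear of everything, about 200 mm above the bench.

**Disagreements:**
- The fixed cameras and the wrist camera put the case about 5 mm apart. I aligned the brush and the scraper by wrist views close to the case.
- When the brush first reached the floor, the force reading did not show it. I confirmed contact with one firmer push.

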